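# Load turned flanges in a four-nest clamping fixture

## Robot

A 6-joint arm with a two-finger parallel gripper is mounted at the origin on the work surface. World frame = base frame: x ahead of the robot, y to its left, z up, the work surface at z = 0. Lengths are in m, angles in degrees, forces in N, time in s.
With the tool pointing down it reaches from about 0.375 to 0.9 m from the base axis. Payload 3.1 kg.
Tool frame: the origin (TCP) lies at the very end of the fingers, on their centre line; the grasp point (between the pads) lies 19 mm behind it; z points along the fingers, y is the direction in which the jaws open and shut (so a half turn about z gives the same grasp; the last joint's range is limited). The gripper opens to 87 mm and grips with 3 to 60 N. Pads are 19 mm wide; open, the fingers measure 117 mm over their backs; the gripper's body (75 mm by 190 mm) begins 51 mm behind the grasp point.
Start: joints at [58.528, 30.224, 82.088, -0, 67.689, -10.227], TCP at [0.226, 0.583, 0.223] pointing down, gripper open.
Joint ranges: [-176.69, 176.69], [-43.24, 126.21], [12.49, 139.97], [-82, 262], [0, 151.66], [-163.58, 163.58]. Speed limits (degrees/s): [159.86, 159.86, 180, 180, 180, 180].

## Interface

Orientations are given as a 3x3 rotation matrix whose columns are the frame's x, y, z axes.
In Python, from rig import readout, capture, camera_model, bot, spot_in, regions_of gives the robot as it stands.
- The arm moves only by the tool send_rows, never from a script. Its argument "moves" is a list that holds one entry, the list of rows, each a list of 7 numbers: the turn, a rotation vector about the tool's x, y, z in degrees, then the shift along the tool's x, y, z in cm, then the opening, from -1 (shut) to 1 (fully open). A call has exactly 5 rows; each row shifts and turns the commanded pose from where the row before left it, along the tool's axes as they then stand; what a row does not reach is not made up. A row lasts 1/10 s, in which the tool goes at most 50 mm and 8.59 degrees, less where a joint would pass 70% of its speed; a pose out of reach is approached as far as the arm can. A call with a gripper value outside its range is refused whole. The fingers move at their own pace and stop on an object; the grip force is fixed at half the most. Time passes only in rows, so rows that do not move let the fingers close, or fill a call up. It gives the time, the measured TCP pose, the force and the opening at its end, in the units of the state.
- readout.read_state(): the state, without advancing time (a new reading comes with each control period).
- capture(name): name is "scene" or "top" or "wrist"; returns the picture (384x512x3 uint8, blue, green, red); there is no depth.
- camera_model(name): a dict with "camera_matrix" (3x3 intrinsics, pixels), "pose" (4x4, takes a point from camera to world coordinates). Camera axes: x right, y up, looking along -z (the intrinsics and any distortion apply to the point x, -y, -z); pixel columns grow to the right and rows downward; lengths in m; the calibration is good to about 2 mm. A picture is of the moment at which its call begins: read the wrist's pose just before it. camera_model takes no time and is no camera call; for the wrist camera it gives the pose at the moment of the call.
- bot.hand_in(): hands the job in, once; it reports no verdict.
Trained networks look in the newest picture that a camera, given by its name, has taken for a name from the list of things; names that differ only in an ending like _2 or _b are one class to them, and where a whole thing is asked for, a point or a joint stands for the part that bears it (a point fixed in the world has none). Each returns a list of dicts, best first, with "p" (0 to 1); they miss things now and then, are a little off and sometimes report something else, mostly with a low value. They report only what shows in the picture. A call takes as long as a camera call. They do not tell look-alikes from the thing itself.
- spot_in(camera, thing): "location" ([x, y, z] in m, in world coordinates, good to about 4 mm: the middle of the surface that is visible of it).
- regions_of(camera, thing): "mask" (384x512 bool, what is visible of it).
The state is a dict: "time_s": time; "joint_positions": joint angles; "qvel": joint speeds; "tau": joint torques, N m; "position": TCP position; "tcp_rot": TCP orientation; "force": force on the tool from outside, world axes, zero at the start; "moment": the same for the moment, N m; "opening": opening from 0.0 (shut) to 1.0 (fully open).
Only numpy, scipy, OpenCV 4.12 (cv2) and the standard library are available. Lean on these libraries where they do the work, as an engineer would, in place of code of your own. Each camera call takes 0.05 s, during which the arm holds its last target. There are 200 camera calls.

## Task

Put the orange chip brush that lies on the loading fixture into the blue tray first. Then set every turned flange that is on the bench hub up in a nest of its own on the fixture (any nest) and nudge each one home until it sits flat on the plate and touches both of the nest's brass posts; when all are home, press the red pad of the sprung clamp lever down until the pawl holds it, and leave it down with the flanges still home. Leave the other things on the bench alone.

Things in the scene. Friction and masses are not known exactly. Their poses are not given: they have to be found in the camera images.
- fixture: Loading fixture, fixed: green painted steel plate 165 x 526 x 15 mm (own frame: x -65 to 100, y -304 to 222 mm). Origin on the bench under the plate; x from the open loading side to the clamp shaft at the back, z up. The shaft carries the lever and over each nest a clamp finger: 40 degrees up when open, level and 4 mm above a home flange's rim when latched. Blue bearing blocks reach z 49 mm.
- nest1 (a point): Nest 1: point on the plate's top (fixture x 10, y -125, z 15 mm) where a home flange's underside centre lies; light round patch 66 mm wide. Axes as the fixture. A home flange touches the plate and two brass posts (12 mm thick, 20 tall, axes 38 mm from here, 45 degrees either side of +x). Open to -x: set the flange down some 30 mm to -x, then push it along +x; the posts centre it.
- nest2 (a point): Nest 2: point on the plate's top (fixture x 10, y -30, z 15 mm) where a home flange's underside centre lies; light round patch 66 mm wide. Axes as the fixture. A home flange touches the plate and two brass posts (12 mm thick, 20 tall, axes 38 mm from here, 45 degrees either side of +x). Open to -x: set the flange down some 30 mm to -x, then push it along +x; the posts centre it.
- nest3 (a point): Nest 3: point on the plate's top (fixture x 10, y 65, z 15 mm) where a home flange's underside centre lies; light round patch 66 mm wide. Axes as the fixture. A home flange touches the plate and two brass posts (12 mm thick, 20 tall, axes 38 mm from here, 45 degrees either side of +x). Open to -x: set the flange down some 30 mm to -x, then push it along +x; the posts centre it.
- nest4 (a point): Nest 4: point on the plate's top (fixture x 10, y 160, z 15 mm) where a home flange's underside centre lies; light round patch 66 mm wide. Axes as the fixture. A home flange touches the plate and two brass posts (12 mm thick, 20 tall, axes 38 mm from here, 45 degrees either side of +x). Open to -x: set the flange down some 30 mm to -x, then push it along +x; the posts centre it.
- rocker (a joint): Angle of the sprung clamp lever, rad: 0 = open (pad 40 degrees up, held by a return spring), grows as the pad is pressed down, stop at 0.76. From about 0.3 to 0.55 a sprung pawl resists; past it the pawl catches and, let go, the lever rests at about 0.69 (level). Let go earlier, it springs back. The pad takes about 3 N at first, about 8 to 10 N at the pawl.
- press_pad (a point): Centre of the upper face of the red press pad, 36 mm along the lever x 40 mm wide x 12 mm thick, at the -y end of the fixture. It swings down about the shaft on a radius of 90 mm. Open it is about 102 mm above the bench, latched about 46 mm.
- shaft (a point): Point on the clamp shaft's axis level with the lever (fixture x 65, y -265, z 40 mm). Axes as the fixture; the lever turns about its y axis.
- flange1: Turned aluminium (silvery) flange, 280 g or so: a disc 64 mm across and 16 mm thick with a round hub 34 mm across on top, 46 mm tall overall. Origin at the centre of the underside, z along the hub. May be absent.
- flange2: Turned brass (yellow) flange, 280 g or so: a disc 64 mm across and 16 mm thick with a round hub 34 mm across on top, 46 mm tall overall. Origin at the centre of the underside, z along the hub. May be absent.
- flange3: Turned copper (reddish) flange, 280 g or so: a disc 64 mm across and 16 mm thick with a round hub 34 mm across on top, 46 mm tall overall. Origin at the centre of the underside, z along the hub. May be absent.
- flange4: Turned steel (dark grey) flange, 280 g or so: a disc 64 mm across and 16 mm thick with a round hub 34 mm across on top, 46 mm tall overall. Origin at the centre of the underside, z along the hub. May be absent.
- brush: Chip brush, 200 mm long, 90 g, lying on the fixture plate across the nests at the start. Origin under its middle, x from the handle's end to the bristles. Orange round handle 20 mm thick from x -100 to 0 mm with its axis 10 mm up; steel ferrule 42 mm wide from x -5 to 35, grey bristles 39 mm wide beyond.
- tray: Blue open tray, fixed, 250 (x) x 135 (y) x 28 mm, wall and floor 4 mm. Origin at the centre of its underside.
- spray_can: Bystander: spray can, yellow with white cap, 54 mm across, 170 mm tall, standing. Origin under its middle.
- mug: Bystander: white mug, 76 mm across, 85 mm tall, standing. Origin under its middle.
- spanner: Bystander: steel open-ended spanner, 180 mm long, lying. Origin under its middle.
- caliper: Bystander: steel and black digital caliper, 190 mm long, lying. Origin under its middle.
- insert_box: Bystander: small yellow plastic box, 75 x 45 x 20 mm. Origin under its middle.
- tape_roll: Bystander: roll of red tape, 90 mm across, 24 mm high, lying flat. Origin under its middle.
Mind the look-alikes: they are no part of the job. Leave any purple look-alike of the flange3 alone.

How it is judged:
By the outcome, as a careful person would: the job done as asked, in the order asked, and still so for the second after the job is handed in, with the robot touching nothing.
Of flange1, flange2, flange3, flange4 only 3 to 4 are there at a start; the rules pass over those that are not, and their reading is None.
At some moment in a run one of flange1, flange2, flange3, flange4 may be knocked a few centimetres aside while the robot is not near it.
Once in a run the grip may slacken for a moment while it holds something.
It also fails if it takes over 210 s, if anything falls off the work surface, if the arm or the gripper's body presses on something with over 40 N, if the wrist force passes 120 N, or if a joint passes its speed limit or range.

## Working session

There is one attempt and no reset: what is moved stays moved. The work goes in short steps, Python scripts to look and compute and a tool call to move; the robot and the scene stay as the last step left them, time stands still between calls to the robot, and variables do not carry over. Pictures are saved under pics/ and viewed, about 12 in all and at most 16, crops included, and the job is handed in when it is done.

Besides the shell and the picture viewer there is one more tool, called as name(argument=value, ...) on one line, values as JSON. send_rows: Moves the arm, as the interface text tells. Its arguments: {"type":"object","properties":{"moves":{"type":"array","items":{"type":"array","items":{"type":"array","items":{"type":"number"}}}}},"required":["moves"]}

```bash
ls; mkdir -p pics
cat > h.py <<'E'
import numpy as np, cv2
from rig import readout, capture, camera_model, bot, spot_in, regions_of
def ray(cam,u,v,z):
    m=camera_model(cam);K=np.array(m["camera_matrix"]);P=np.array(m["pose"])
    d=np.linalg.inv(K)@[u,v,1];d=P[:3,:3]@(d*[1,-1,-1]);o=P[:3,3]
    return o+d*(z-o[2])/d[2]
def proj(cam,p):
    m=camera_model(cam);K=np.array(m["camera_matrix"]);P=np.array(m["pose"])
    c=P[:3,:3].T@(np.array(p)-P[:3,3]);c=c*[1,-1,-1];q=K@c;return q[:2]/q[2]
E
python3 - <<'E'
from h import *
s=readout.read_state();print({k:np.round(v,3).tolist() for k,v in s.items()})
a=capture("scene");b=capture("top")
cv2.imwrite("pics/scene0.png",a);cv2.imwrite("pics/top0.png",b)
cv2.imwrite("pics/topbig.png",cv2.resize(b,(800,600),interpolation=cv2.INTER_CUBIC))
print({k:np.round(v,3).tolist() for k,v in camera_model("top").items()})
for t in ["fixture","press_pad","flange1","flange2","flange3","flange4","brush","tray","spray_can","mug"]:
    for c in ["top","scene"]:
        print(t,c,[(round(r["p"],2),np.round(r["location"],3).tolist()) for r in spot_in(c,t)][:5])
print(readout.read_state()["time_s"])
E
```

```text
pics
{'time_s': 0.0, 'joint_positions': [58.527, 30.278, 82.156, -0.002, 67.688, -10.228], 'qvel': [-0.086, -0.023, -0.126, 0.055, 0.038, -0.021], 'tau': [-0.002, -44.005, -17.659, 0.063, 0.058, -0.0], 'position': [0.226, 0.582, 0.222], 'tcp_rot': [[-0.932, 0.362, -0.001], [0.362, 0.932, -0.002], [0.0, -0.002, -1.0]], 'force': [-0.317, 0.218, 0.382], 'moment': [-0.002, 0.002, -0.032], 'opening': 1.006}
{'camera_matrix': [[452.28, 0.0, 265.817], [0.0, 452.28, 195.724], [0.0, 0.0, 1.0]], 'pose': [[0.018, 0.988, -0.155, 0.195], [-1.0, 0.019, 0.005, -0.04], [0.008, 0.155, 0.988, 1.659], [0.0, 0.0, 0.0, 1.0]]}
fixture top []
fixture scene [(0.62, [0.67, 0.007, 0.017])]
press_pad top [(0.55, [0.69, -0.085, 0.047]), (0.3, [0.659, -0.031, 0.017])]
press_pad scene [(0.8, [0.69, -0.063, 0.044]), (0.74, [0.57, -0.371, 0.002])]
flange1 top [(0.75, [0.43, -0.242, 0.015]), (0.72, [0.442, 0.165, 0.017]), (0.58, [0.177, 0.334, 0.014]), (0.57, [0.425, 0.037, 0.013]), (0.55, [0.329, 0.133, 0.018])]
flange1 scene [(0.87, [0.452, 0.183, 0.012]), (0.8, [0.336, 0.147, 0.011]), (0.63, [0.438, -0.236, 0.014
[... 873 characters left out ...]
(0.55, [0.329, 0.133, 0.018])]
flange4 scene [(0.87, [0.452, 0.183, 0.012]), (0.8, [0.336, 0.147, 0.011]), (0.63, [0.438, -0.236, 0.014]), (0.6, [0.189, 0.341, 0.016]), (0.59, [0.44, 0.049, 0.019])]
brush top [(0.61, [0.594, 0.102, 0.029])]
brush scene [(0.77, [0.598, 0.109, 0.031]), (0.53, [0.436, -0.427, 0.05]), (0.16, [0.668, 0.01, 0.012])]
tray top [(0.76, [0.47, 0.4, 0.006])]
tray scene [(0.83, [0.467, 0.401, 0.006]), (0.63, [0.668, 0.006, 0.01])]
spray_can top [(0.62, [0.572, -0.464, 0.148])]
spray_can scene [(0.83, [0.594, -0.45, 0.103]), (0.18, [0.664, 0.009, 0.015])]
mug top [(0.98, [0.429, -0.451, 0.03]), (0.28, [0.441, 0.166, 0.018])]
mug scene [(0.71, [0.439, -0.428, 0.045])]
1.1
```

View pics/topbig.png

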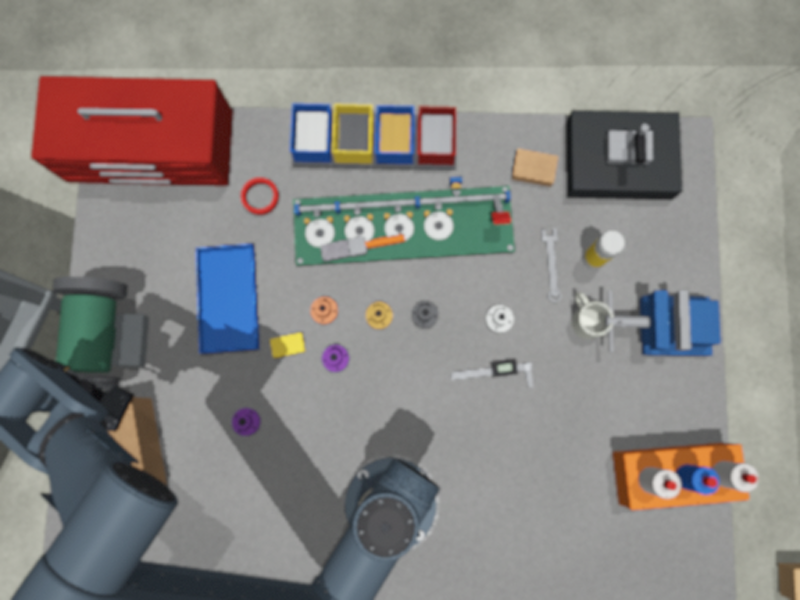

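View pics/scene0.png

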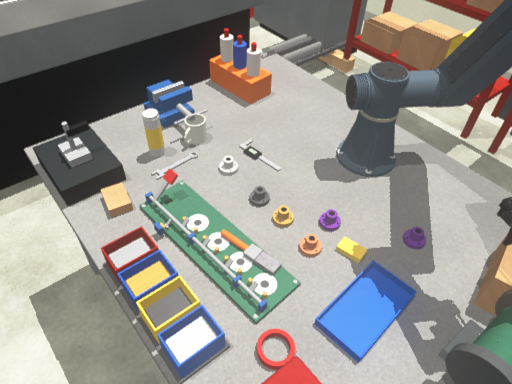

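The top view shows four flanges in a row: copper (323,309), brass (378,314), steel (424,314) and aluminium (500,318). Two purple look-alikes are at (335,358) and (246,421). The brush lies along the fixture over nests 2–4, with the pad at the right end (501,217) and the tray at (228,298).

Run:
```python
from h import *
b=cv2.imread("pics/top0.png");hsv=cv2.cvtColor(b,cv2.COLOR_BGR2HSV)
def blobs(m,lo=15):
    n,l,st,c=cv2.connectedComponentsWithStats(m.astype(np.uint8));return [(st[i],c[i]) for i in range(1,n) if st[i][4]>lo]
roi=np.zeros(b.shape[:2],bool);roi[120:170,185:335]=1
for st,c in blobs((hsv[...,2]>200)&(hsv[...,1]<40)&roi): print("patch",st,c.round(1),ray("top",*c,.015).round(4))
for st,c in blobs((hsv[...,1]>190)&(hsv[...,0]<15)&(hsv[...,2]>120)&roi): print("orange",st,c.round(1),ray("top",*c,.025).round(4))
for c in [(323,309),(378,314),(424,314),(500,318),(501,217),(515,247),(300,263),(298,208),(508,191)]:
    u=(c[0]+.5)*.64-.5,(c[1]+.5)*.64-.5;print(c,ray("top",*u,.015).round(3))
for t in ["brush","flange1"]:
    pass
capture("top")
rs=regions_of("top","brush")
for r in rs[:1]:
    ys,xs=np.nonzero(r["mask"]);P=np.array([ray("top",x,y,.022)[:2] for x,y in zip(xs,ys)])
    c=P.mean(0);w,v=np.linalg.eigh(np.cov((P-c).T));q=(P-c)@v[:,1];print("brush",r["p"],c,v[:,1],q.min(),q.max(),np.sqrt(w))
```

```text
patch [272 136  17  17 180] [280.4 144.4] [ 0.6492 -0.099   0.015 ]
patch [247 138  17  15 135] [255.5 144.4] [ 0.6473 -0.0056  0.015 ]
patch [196 141  17  16 171] [204.2 148.7] [0.6268 0.1856 0.015 ]
patch [222 140  17  14 130] [229.9 145.9] [0.6398 0.0898 0.015 ]
orange [316 137   9   5  41] [320.1 139.1] [ 0.67   -0.2467  0.025 ]
(323, 309) [0.442 0.17  0.015]
(378, 314) [0.433 0.04  0.015]
(424, 314) [ 0.435 -0.068  0.015]
(500, 318) [ 0.429 -0.247  0.015]
(501, 217) [ 0.674 -0.249  0.015]
(515, 247) [ 0.601 -0.283  0.015]
(300, 263) [0.552 0.228 0.015]
(298, 208) [0.687 0.239 0.015]
(508, 191) [ 0.74  -0.266  0.015]
brush 0.94 [0.59408097 0.10238395] [-0.20392493  0.97898653] -0.11804739115860735 0.0813353257454222 [0.01150493 0.05273248]
```

```bash
cat >> h.py <<'E'
import math
def plan(wps, yaw=None, step=4.5, g=1, start=None):
    """wps: xyz list (m); yaw: angle of tool y in world (mod 180), turned first. Prints rows."""
    s=readout.read_state();R=np.array(s["tcp_rot"]);p=np.array(s["position"])if start is None else np.array(start)
    a=math.degrees(math.atan2(R[1,1],R[0,1]))
    if yaw is not None:
        d=(a-yaw+90)%180-90   # + tool-z turn = - world yaw
        n=math.ceil(abs(d)/8.5-1e-3)
        if n: print(f"turn {n} x [0,0,{d/n:.1f},0,0,0,{g}]  (j6 now {s['joint_positions'][5]:.0f})")
        a=a-d
    c,sn=math.cos(math.radians(a)),math.sin(math.radians(a))
    # ideal vertical tool: y=(c,sn,0), z=(0,0,-1), x=y cross z
    y=np.array([c,sn,0]);z=np.array([0,0,-1.]);x=np.cross(y,z)
    for w in wps:
        dv=(np.array(w)-p)*100;t=np.array([x@dv,y@dv,z@dv]);n=max(1,math.ceil(np.linalg.norm(t)/step-1e-3))
        print(f"to {np.round(w,3)}: {n} x {[0,0,0]+np.round(t/n,2).tolist()+[g]}");p=np.array(w)
def st():
    s=readout.read_state();print({k:np.round(s[k],3).tolist() for k in("time_s","position","force","opening")},'yaw %.1f'%math.degrees(math.atan2(s["tcp_rot"][1][1],s["tcp_rot"][0][1])))
E
python3 -c "
from h import *
plan([(.226,.582,.26),(.585,.06,.26)],yaw=11.8)"
```

```text
turn 7 x [0,0,8.1,0,0,0,1]  (j6 now -10)
to [0.226 0.582 0.26 ]: 1 x [0, 0, 0, -0.04, -0.05, -3.75, 1]
to [0.585 0.06  0.26 ]: 15 x [0, 0, 0, -3.9, 1.63, 0.0, 1]
```

send_rows(moves=[[[0, 0, 8.1, 0, 0, -3.75, 1], [0, 0, 8.1, 0, 0, 0, 1], [0, 0, 8.1, 0, 0, 0, 1], [0, 0, 8.1, 0, 0, 0, 1], [0, 0, 8.1, 0, 0, 0, 1]]])

```text
time_s: 1.7
position: [0.2264, 0.5825, 0.2602]
tcp_rot: [[-0.468, 0.884, 0.0], [0.884, 0.468, 0.0], [0.0, 0.0, -1.0]]
force: [0.6, -0.1, 0.2]
opening: 0.997
```

send_rows(moves=[[[0, 0, 8.1, 0, 0, 0, 1], [0, 0, 8.1, 0, 0, 0, 1], [0, 0, 0, -3.9, 1.63, 0, 1], [0, 0, 0, -3.9, 1.63, 0, 1], [0, 0, 0, -3.9, 1.63, 0, 1]]])

```text
time_s: 2.2
position: [0.2991, 0.4773, 0.26]
tcp_rot: [[-0.21, 0.978, 0.0], [0.978, 0.21, -0.0], [-0.0, 0.0, -1.0]]
force: [0.9, 0.4, 0.5]
opening: 0.997
```

send_rows(moves=[[[0, 0, 0, -3.9, 1.63, 0, 1], [0, 0, 0, -3.9, 1.63, 0, 1], [0, 0, 0, -3.9, 1.63, 0, 1], [0, 0, 0, -3.9, 1.63, 0, 1], [0, 0, 0, -3.9, 1.63, 0, 1]]])

```text
time_s: 2.7
position: [0.4199, 0.3032, 0.2603]
tcp_rot: [[-0.209, 0.978, 0.001], [0.978, 0.209, 0.0], [0.0, 0.001, -1.0]]
force: [0.7, 0.5, 0.3]
opening: 1.003
```

send_rows(moves=[[[0, 0, 0, -3.9, 1.63, 0, 1], [0, 0, 0, -3.9, 1.63, 0, 1], [0, 0, 0, -3.9, 1.63, 0, 1], [0, 0, 0, -3.9, 1.63, 0, 1], [0, 0, 0, -3.9, 1.63, 0, 1]]])

```text
time_s: 3.2
position: [0.5404, 0.1294, 0.2602]
tcp_rot: [[-0.209, 0.978, 0.0], [0.978, 0.209, 0.0], [0.0, 0.0, -1.0]]
force: [0.1, -0.1, 0.7]
opening: 1.0
```

send_rows(moves=[[[0, 0, 0, -3.9, 1.63, 0, 1], [0, 0, 0, -3.9, 1.63, 0, 1], [0, 0, 0, 0, 0, 0, 1], [0, 0, 0, 0, 0, 0, 1], [0, 0, 0, 0, 0, 0, 1]]])

```text
time_s: 3.7
position: [0.5868, 0.0623, 0.2599]
tcp_rot: [[-0.209, 0.978, -0.001], [0.978, 0.209, 0.001], [0.001, -0.001, -1.0]]
force: [-0.6, 0.2, 0.5]
opening: 1.002
```

Run:
```python
from h import *
st();w=capture("wrist");cv2.imwrite("pics/w1.png",w);np.save("pics/m1.npy",camera_model("wrist"),allow_pickle=True)
print(np.round(camera_model("wrist")["pose"],3).tolist())
for r in regions_of("wrist","brush")[:2]:
    ys,xs=np.nonzero(r["mask"]);print(r["p"],xs.mean(),ys.mean(),len(xs))
for r in spot_in("wrist","brush")[:2]: print(r)
```

```text
{'time_s': 3.7, 'position': [0.587, 0.062, 0.26], 'force': [-0.622, 0.171, 0.476], 'opening': 1.002} yaw 12.1
[[0.978, -0.202, -0.058, 0.571], [0.21, 0.938, 0.275, 0.139], [-0.001, -0.281, 0.96, 0.421], [0.0, 0.0, 0.0, 1.0]]
0.87 271.90820913177197 124.78448071918618 4227
0.47 157.45481481481482 40.071481481481484 2700
{'location': [0.5912, 0.1079, 0.0365], 'p': 0.57}
{'location': [0.6467, 0.0928, 0.0155], 'p': 0.21}
```

View pics/w1.png

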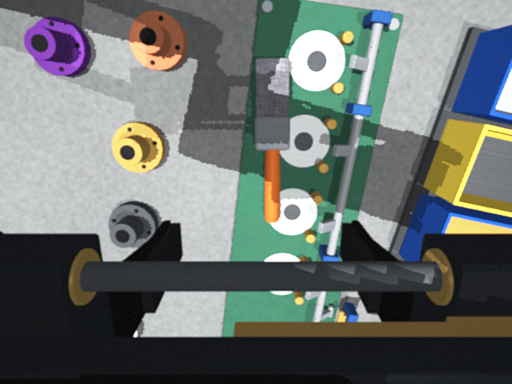

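The wrist view shows the orange handle from (272,150) to (272,222), and nests 4, 3 and 2 at (317,61), (303,141) and (292,212). The clamp fingers sit well back near the shaft.

Run:
```python
from h import *
for u,v in [(272,152),(271.5,221),(272.5,58)]: print("h",ray("wrist",u,v,.027).round(4))
for u,v in [(317,61),(303,141),(292,212)]: print("n",ray("wrist",u,v,.015).round(4))
for u,v in [(348,38),(338,88),(331,124),(323,168),(318,198),(311,239)]: print("post",ray("wrist",u,v,.035).round(4))
for u,v in [(160,42),(138,148),(134,224)]: print("fl rim",ray("wrist",u,v,.016).round(3))
a=ray("wrist",272,152,.025);b=ray("wrist",271.5,221,.025);d=b-a;print(math.degrees(math.atan2(d[1],d[0])),np.linalg.norm(d))
```

```text
h [0.5991 0.072  0.027 ]
h [ 0.6186 -0.0172  0.027 ]
h [0.5759 0.1774 0.027 ]
n [0.6278 0.1863 0.015 ]
n [0.6349 0.0918 0.015 ]
n [ 0.644  -0.0035  0.015 ]
post [0.6521 0.214  0.035 ]
post [0.6558 0.1612 0.035 ]
post [0.659  0.1205 0.035 ]
post [0.6638 0.0672 0.035 ]
post [0.6678 0.0286 0.035 ]
post [ 0.6735 -0.0277  0.035 ]
fl rim [0.445 0.168 0.016]
fl rim [0.434 0.04  0.016]
fl rim [ 0.439 -0.065  0.016]
-77.67662016428558 0.09173157784524792
```

Run:
```python
from h import *
plan([(.6035,.05,.10),(.6035,.05,.021)],g=0)
```

```text
to [0.604 0.05  0.1  ]: 4 x [0, 0, 0, -0.4, 0.34, 4.0, 0]
to [0.604 0.05  0.021]: 2 x [0, 0, 0, 0.0, 0.0, 3.95, 0]
```

send_rows(moves=[[[0, 0, 0, -0.4, 0.34, 4, 0], [0, 0, 0, -0.4, 0.34, 4, 0], [0, 0, 0, -0.4, 0.34, 4, 0], [0, 0, 0, -0.4, 0.34, 4, 0], [0, 0, 0, 0, 0, 2, 0]]])

```text
time_s: 4.35
position: [0.6025, 0.0495, 0.0769]
tcp_rot: [[-0.21, 0.978, -0.004], [0.978, 0.21, 0.0], [0.001, -0.004, -1.0]]
force: [-0.7, -0.1, -0.6]
opening: 0.634
```

send_rows(moves=[[[0, 0, 0, 0, 0, 2, 0], [0, 0, 0, 0, 0, 2, 0], [0, 0, 0, 0, 0, 1.9, 0], [0, 0, 0, 0, 0, 0, 0], [0, 0, 0, 0, 0, 0, 0]]])

```text
time_s: 4.85
position: [0.6042, 0.0494, 0.0213]
tcp_rot: [[-0.21, 0.978, -0.0], [0.978, 0.21, 0.0], [0.0, -0.0, -1.0]]
force: [1.3, 0.2, 0.4]
opening: 0.505
```

send_rows(moves=[[[0, 0, 0, 0, 0, 0, -1], [0, 0, 0, 0, 0, 0, -1], [0, 0, 0, 0, 0, 0, -1], [0, 0, 0, 0, 0, 0, -1], [0, 0, 0, 0, 0, 0, -1]]])

```text
time_s: 5.35
position: [0.6046, 0.0486, 0.0217]
tcp_rot: [[-0.209, 0.978, 0.001], [0.978, 0.209, -0.0], [-0.0, 0.001, -1.0]]
force: [-0.8, -0.1, 3.8]
opening: 0.214
```

send_rows(moves=[[[0, 0, 0, 0, 0, -1, -1], [0, 0, 0, 0, 0, -2, -1], [0, 0, 0, 0, 0, -3, -1], [0, 0, 0, 0, 0, -3, -1], [0, 0, 0, 0, 0, -3, -1]]])

```text
time_s: 5.85
position: [0.604, 0.0487, 0.1424]
tcp_rot: [[-0.209, 0.978, -0.0], [0.978, 0.209, 0.0], [0.0, -0.0, -1.0]]
force: [-0.2, -0.1, -1.1]
opening: 0.214
```

Run:
```python
from h import *
st();capture("scene");print([(r["p"],r["location"]) for r in spot_in("scene","tray")][:2]);
capture("top")
for r in regions_of("top","tray")[:1]:
    ys,xs=np.nonzero(r["mask"]);P=np.array([ray("top",x,y,.015)[:2] for x,y in zip(xs,ys)]).astype(np.float32);print(cv2.minAreaRect(P*1000))
plan([(.49,.36,.15)],yaw=12.3-90+90)
```

```text
{'time_s': 5.85, 'position': [0.604, 0.049, 0.142], 'force': [-0.175, -0.137, -1.106], 'opening': 0.214} yaw 12.0
[(0.81, [0.469, 0.3958, 0.0032]), (0.51, [0.3009, -0.201, 0.0051])]
((582.5369873046875, 410.090087890625), (26.518728256225586, 138.1785125732422), 9.783517837524414)
turn 1 x [0,0,-0.2,0,0,0,1]  (j6 now -18)
to [0.49 0.36 0.15]: 8 x [0, 0, 0, 4.11, -0.57, -0.1, 1]
```

Run:
```python
from h import *
b=cv2.imread("pics/top0.png");h=cv2.cvtColor(b,cv2.COLOR_BGR2HSV)
m=((h[...,0]>95)&(h[...,0]<125)&(h[...,1]>150)).astype(np.uint8);m[:, :120]=0;m[:,180:]=0;m[:140]=0;m[240:]=0
ys,xs=np.nonzero(m)
for z in(.006,.028):
    P=np.array([ray("top",x,y,z)[:2] for x,y in zip(xs,ys)]).astype(np.float32)*1000;print(len(P),cv2.minAreaRect(P))
```

```text
2403 ((465.35284423828125, 399.5477294921875), (249.44094848632812, 134.79766845703125), 5.7987165451049805)Traceback (most recent call last):
  File "<stdin>", line 6, in <module>
  File "h.py", line 4, in ray
    m=camera_model(cam);K=np.array(m["camera_matrix"]);P=np.array(m["pose"])
ValueError: time passes only in moves, steps and waits
```

Run:
```python
from h import *
plan([(.497,.402,.16),(.497,.402,.013)],yaw=95.8,g=-1)
```

```text
turn 10 x [0,0,-8.4,0,0,0,-1]  (j6 now -18)
to [0.497 0.402 0.16 ]: 9 x [0, 0, 0, 0.79, 4.03, -0.2, -1]
to [0.497 0.402 0.013]: 4 x [0, 0, 0, 0.0, 0.0, 3.68, -1]
```

send_rows(moves=[[[0, 0, -8.4, 0, 0, 0, -1], [0, 0, -8.4, 0, 0, 0, -1], [0, 0, -8.4, 0, 0, 0, -1], [0, 0, -8.4, 0, 0, 0, -1], [0, 0, -8.4, 0, 0, 0, -1]]])

```text
time_s: 6.55
position: [0.6027, 0.0488, 0.1389]
tcp_rot: [[-0.813, 0.582, -0.005], [0.582, 0.813, 0.0], [0.004, -0.002, -1.0]]
force: [0.9, 0.3, -1.3]
opening: 0.209
```

send_rows(moves=[[[0, 0, -8.4, 0, 0, 0, -1], [0, 0, -8.4, 0, 0, 0, -1], [0, 0, -8.4, 0, 0, 0, -1], [0, 0, -8.4, 0, 0, 0, -1], [0, 0, -8.4, 0, 0, 0, -1]]])

```text
time_s: 7.05
position: [0.6027, 0.0488, 0.1389]
tcp_rot: [[-0.994, -0.111, -0.005], [-0.111, 0.994, 0.0], [0.004, 0.001, -1.0]]
force: [-0.1, 1.0, -1.1]
opening: 0.213
```

send_rows(moves=[[[0, 0, 0, 0.79, 4.03, -0.2, -1], [0, 0, 0, 0.79, 4.03, -0.2, -1], [0, 0, 0, 0.79, 4.03, -0.2, -1], [0, 0, 0, 0.79, 4.03, -0.2, -1], [0, 0, 0, 0.79, 4.03, -0.2, -1]]])

```text
time_s: 7.55
position: [0.5418, 0.2459, 0.1491]
tcp_rot: [[-0.994, -0.105, -0.004], [-0.105, 0.994, -0.001], [0.004, -0.001, -1.0]]
force: [0.4, -0.5, -1.3]
opening: 0.22
```

send_rows(moves=[[[0, 0, 0, 0.79, 4.03, -0.2, -1], [0, 0, 0, 0.79, 4.03, -0.2, -1], [0, 0, 0, 0.79, 4.03, -0.2, -1], [0, 0, 0, 0.79, 4.03, -0.2, -1], [0, 0, 0, 0, 0, 0, -1]]])

```text
time_s: 8.05
position: [0.4923, 0.4062, 0.1572]
tcp_rot: [[-0.994, -0.111, -0.003], [-0.111, 0.994, 0.001], [0.003, 0.001, -1.0]]
force: [0.7, -1.6, -0.5]
opening: 0.205
```

Run:
```python
from h import *
st();w=capture("wrist");cv2.imwrite("pics/w2.png",w)
plan([(.497,.402,.013)],yaw=95.8,g=-1)
```

```text
{'time_s': 8.05, 'position': [0.492, 0.406, 0.157], 'force': [0.725, -1.647, -0.543], 'opening': 0.205} yaw 96.4
turn 1 x [0,0,0.5,0,0,0,-1]  (j6 now -67)
to [0.497 0.402 0.013]: 4 x [0, 0, 0, -0.09, -0.05, 3.6, -1]
```

View pics/w2.png

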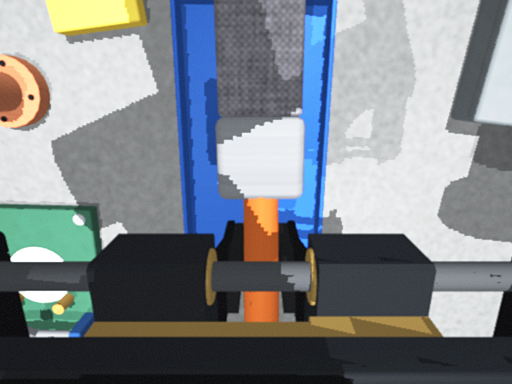

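The brush is held straight and centred over the tray, so I lower it and release.

send_rows(moves=[[[0, 0, 0, -0.1, -0.05, 4, -1], [0, 0, 0, -0.1, -0.05, 4, -1], [0, 0, 0, -0.1, -0.05, 3, -1], [0, 0, 0, -0.1, -0.05, 2, -1], [0, 0, 0, 0, 0, 1.2, -1]]])

```text
time_s: 8.6
position: [0.4981, 0.3976, 0.0136]
tcp_rot: [[-0.995, -0.104, -0.005], [-0.104, 0.995, -0.003], [0.006, -0.003, -1.0]]
force: [-0.8, -0.5, -0.5]
opening: 0.207
```

send_rows(moves=[[[0, 0, 0, 0, 0, 0, -1], [0, 0, 0, 0, 0, 0, -1], [0, 0, 0, 0, 0, 0, 0], [0, 0, 0, 0, 0, 0, 0], [0, 0, 0, 0, 0, 0, 0]]])

```text
time_s: 9.1
position: [0.5003, 0.4007, 0.0183]
tcp_rot: [[-0.994, -0.106, 0.002], [-0.106, 0.994, 0.001], [-0.002, 0.001, -1.0]]
force: [0.6, 0.7, -0.4]
opening: 0.4
```

send_rows(moves=[[[0, 0, 0, 0, 0, -3, 0], [0, 0, 0, 0, 0, -4, 0], [0, 0, 0, 0, 0, -4, 0], [0, 0, 0, 0, 0, -4, 0], [0, 0, 0, 0, 0, -4, 0.5]]])

```text
time_s: 9.6
position: [0.4993, 0.4003, 0.2094]
tcp_rot: [[-0.994, -0.106, 0.001], [-0.106, 0.994, 0.0], [-0.001, 0.0, -1.0]]
force: [0.6, 1.0, -1.0]
opening: 0.536
```

Run:
```python
from h import *
st();w=capture("wrist");cv2.imwrite("pics/w3.png",w)
for t in ["brush","flange1"]: print([(round(r["p"],2),np.round(r["location"],3).tolist()) for r in spot_in("wrist",t)][:3])
s=capture("scene")
print([(round(r["p"],2),np.round(r["location"],3).tolist()) for r in spot_in("scene","flange1")][:6])
print([(round(r["p"],2),np.round(r["location"],3).tolist()) for r in spot_in("scene","brush")][:6])
plan([(.442,.169,.2)],yaw=95)
```

```text
{'time_s': 9.6, 'position': [0.499, 0.4, 0.209], 'force': [0.611, 0.96, -1.028], 'opening': 0.536} yaw 96.1
[(0.9, [0.438, 0.393, 0.019]), (0.59, [0.444, 0.392, 0.007])]
[(0.9, [0.441, 0.178, 0.015]), (0.28, [0.586, 0.159, 0.016])]
[(0.92, [0.441, 0.046, 0.018]), (0.89, [0.452, 0.181, 0.01]), (0.87, [0.444, -0.058, 0.017]), (0.85, [0.436, -0.237, 0.015]), (0.64, [0.188, 0.351, 0.017]), (0.54, [0.338, 0.148, 0.015])]
[(0.77, [0.453, 0.398, 0.022])]
turn 1 x [0,0,1.1,0,0,0,1]  (j6 now -67)
to [0.442 0.169 0.2  ]: 6 x [0, 0, 0, 1.27, -3.75, 0.1, 1]
```

send_rows(moves=[[[0, 0, 1.2, 0, 0, 0, 1], [0, 0, 0, 1.27, -3.75, 0, 1], [0, 0, 0, 1.27, -3.75, 0, 1], [0, 0, 0, 1.27, -3.75, 0, 1], [0, 0, 0, 1.27, -3.75, 0, 1]]])

```text
time_s: 10.4
position: [0.4603, 0.245, 0.2056]
tcp_rot: [[-0.996, -0.084, -0.003], [-0.084, 0.996, -0.001], [0.003, -0.001, -1.0]]
force: [1.0, -0.6, -0.2]
opening: 0.99
```

send_rows(moves=[[[0, 0, 0, 1.27, -3.75, 0, 1], [0, 0, 0, 1.27, -3.75, 0, 1], [0, 0, 0, 0, 0, 0, 1], [0, 0, 0, 0, 0, 0, 1], [0, 0, 0, 0, 0, 0, 1]]])

```text
time_s: 10.9
position: [0.443, 0.1702, 0.2066]
tcp_rot: [[-0.996, -0.085, -0.0], [-0.085, 0.996, 0.0], [0.0, 0.0, -1.0]]
force: [0.4, -0.4, 0.4]
opening: 1.001
```

Run:
```python
from h import *
st();w=capture("wrist");cv2.imwrite("pics/w4.png",w)
print([(round(r["p"],2),np.round(r["location"],3).tolist()) for r in spot_in("wrist","flange1")][:3])
for r in regions_of("wrist","flange1")[:2]:
    ys,xs=np.nonzero(r["mask"]);print(r["p"],xs.mean(),ys.mean(),len(xs),xs.min(),xs.max(),ys.min(),ys.max())
print(proj("wrist",readout.read_state()["position"]*np.array([1,1,0])+[0,0,.046]))
```

```text
{'time_s': 10.9, 'position': [0.443, 0.17, 0.207], 'force': [0.375, -0.357, 0.416], 'opening': 1.001} yaw 94.9
[(0.97, [0.429, -0.055, 0.015]), (0.91, [0.434, 0.172, 0.013]), (0.76, [0.331, 0.136, 0.016])]
0.95 258.59818611987384 159.80165615141956 2536 230 286 132 187
0.73 237.6024096385542 49.39487951807229 3320 206 268 16 83
[260.0432193  170.34210027]
```

View pics/w4.png

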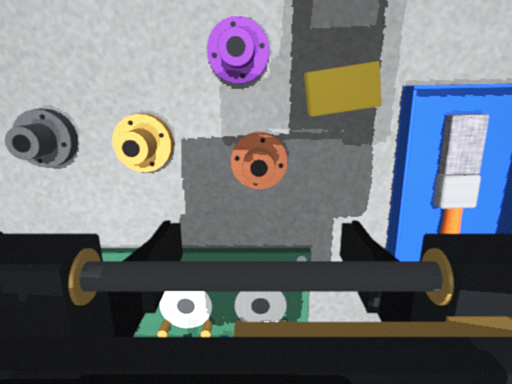

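Copper's hub bore is at (258,169), within about 1 mm of the projected TCP axis (260,170). The brush lies in the tray at right. I'll descend and grip.

send_rows(moves=[[[0, 0, 0, 0, 0, 4.5, 1], [0, 0, 0, 0, 0, 4.5, 1], [0, 0, 0, 0, 0, 4.5, 1], [0, 0, 0, 0, 0, 3, 1], [0, 0, 0, 0, 0, 1.9, 1]]])

```text
time_s: 11.55
position: [0.4417, 0.1703, 0.0204]
tcp_rot: [[-0.996, -0.086, -0.003], [-0.086, 0.996, -0.0], [0.003, -0.0, -1.0]]
force: [-0.1, -0.3, -0.5]
opening: 1.0
```

send_rows(moves=[[[0, 0, 0, 0, 0, 0, 1], [0, 0, 0, 0, 0, 0, 0], [0, 0, 0, 0, 0, 0, -1], [0, 0, 0, 0, 0, 0, -1], [0, 0, 0, 0, 0, 0, -1]]])

```text
time_s: 12.05
position: [0.4434, 0.1698, 0.0241]
tcp_rot: [[-0.996, -0.085, 0.002], [-0.085, 0.996, 0.0], [-0.002, 0.0, -1.0]]
force: [-1.0, 0.1, -0.6]
opening: 0.725
```

send_rows(moves=[[[0, 0, 0, 0, 0, 0, -1], [0, 0, 0, 0, 0, 0, -1], [0, 0, 0, 0, 0, -2, -1], [0, 0, 0, 0, 0, -4, -1], [0, 0, 0, 0, 0, -4, -1]]])

```text
time_s: 12.55
position: [0.4419, 0.1694, 0.1236]
tcp_rot: [[-0.996, -0.084, -0.003], [-0.084, 0.996, -0.0], [0.003, -0.0, -1.0]]
force: [-0.1, -0.4, 0.1]
opening: 0.264
```

Run:
```python
from h import *
st()
# nest model
y=np.array([-.0819,.9966]);x=np.array([.9966,.0819])
n4=np.array([.6273,.1858])
for i in range(4): print(4-i,(n4-y*.095*i).round(4),(n4-y*.095*i-x*.03).round(4))
plan([(*(n4-x*.03),.12),(*(n4-x*.03),.042)],yaw=94.7,g=-1)
```

```text
{'time_s': 12.55, 'position': [0.442, 0.169, 0.124], 'force': [-0.146, -0.404, 0.121], 'opening': 0.264} yaw 94.8
4 [0.6273 0.1858] [0.5974 0.1833]
3 [0.6351 0.0911] [0.6052 0.0887]
2 [ 0.6429 -0.0036] [ 0.613 -0.006]
1 [ 0.6506 -0.0982] [ 0.6207 -0.1007]
turn 1 x [0,0,0.1,0,0,0,-1]  (j6 now -87)
to [0.597 0.183 0.12 ]: 4 x [0, 0, 0, -3.9, 0.03, 0.09, -1]
to [0.597 0.183 0.042]: 2 x [0, 0, 0, 0.0, 0.0, 3.9, -1]
```

The fingers were still closing when I lifted, so they missed the hub. I'll look again.

send_rows(moves=[[[0, 0, 0, 0, 0, -4, 1], [0, 0, 0, 0, 0, -4, 1], [0, 0, 0, 0, 0, 0, 1], [0, 0, 0, 0, 0, 0, 1], [0, 0, 0, 0, 0, 0, 1]]])

```text
time_s: 13.05
position: [0.4415, 0.1694, 0.2019]
tcp_rot: [[-0.996, -0.085, -0.003], [-0.085, 0.996, -0.0], [0.003, -0.0, -1.0]]
force: [-0.0, 1.0, 0.3]
opening: 0.633
```

```bash
cat >> h.py <<'E'
def flange(cam="wrist",prior=None):
    """hub-top centre from the mask: silhouette bottom-most hull of disc is noisy, so use dark bore near mask"""
    w=capture(cam);out=[]
    for r in regions_of(cam,"flange1"):
        ys,xs=np.nonzero(r["mask"]);c=(xs.mean(),ys.mean());out.append((round(r["p"],2),np.round(c,1).tolist(),len(xs)))
    return w,out
E
python3 - <<'E'
from h import *
st();w,o=flange();cv2.imwrite("pics/w5.png",w[90:230,180:340]);print(o)
print(proj("wrist",readout.read_state()["position"]*np.array([1,1,0])+[0,0,.046]))
g=cv2.cvtColor(w,cv2.COLOR_BGR2GRAY)[150:190,235:285];ys,xs=np.nonzero(g<45);print(len(xs),xs.mean()+235,ys.mean()+150)
E
```

```text
{'time_s': 13.05, 'position': [0.441, 0.169, 0.202], 'force': [-0.0, 0.965, 0.339], 'opening': 0.633} yaw 94.8
[(0.97, [142.2, 144.7], 2913), (0.76, [259.3, 163.0], 2656), (0.67, [238.3, 51.2], 3461), (0.6, [18.5, 139.3], 2133)]
[260.07363401 172.17840916]
197 259.1827411167513 170.35532994923858
```

View pics/w5.png

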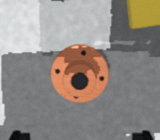

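Copper hasn't moved and is still upright (bore at 259,170). I'll retry with a longer close.

send_rows(moves=[[[0, 0, 0, 0, 0, 4.5, 0.3], [0, 0, 0, 0, 0, 4.5, 0.3], [0, 0, 0, 0, 0, 4.5, 0.3], [0, 0, 0, 0, 0, 3, 0.3], [0, 0, 0, 0, 0, 1.5, 0.3]]])

```text
time_s: 13.65
position: [0.4399, 0.1691, 0.0191]
tcp_rot: [[-0.996, -0.084, -0.008], [-0.084, 0.996, -0.001], [0.008, -0.0, -1.0]]
force: [-0.8, 0.5, 0.1]
opening: 0.653
```

send_rows(moves=[[[0, 0, 0, 0, 0, 0, -1], [0, 0, 0, 0, 0, 0, -1], [0, 0, 0, 0, 0, 0, -1], [0, 0, 0, 0, 0, 0, -1], [0, 0, 0, 0, 0, 0, -1]]])

```text
time_s: 14.15
position: [0.4433, 0.1697, 0.0239]
tcp_rot: [[-0.996, -0.085, 0.002], [-0.085, 0.996, 0.0], [-0.002, 0.0, -1.0]]
force: [0.2, -1.1, 0.5]
opening: 0.384
```

send_rows(moves=[[[0, 0, 0, 0, 0, 0, -1], [0, 0, 0, 0, 0, 0, -1], [0, 0, 0, 0, 0, 0, -1], [0, 0, 0, 0, 0, -3, -1], [0, 0, 0, 0, 0, -4, -1]]])

```text
time_s: 14.65
position: [0.4407, 0.1694, 0.0921]
tcp_rot: [[-0.996, -0.084, -0.006], [-0.084, 0.996, -0.001], [0.006, -0.0, -1.0]]
force: [0.7, 1.2, -2.3]
opening: 0.385
```

send_rows(moves=[[[0, 0, 0, 0, 0, -3, -1], [0, 0, 0, 0, 0, 0, -1], [0, 0, 0, 0, 0, 0, -1], [0, 0, 0, 0, 0, 0, -1], [0, 0, 0, 0, 0, 0, -1]]])

```text
time_s: 15.15
position: [0.4414, 0.1694, 0.1216]
tcp_rot: [[-0.996, -0.085, -0.004], [-0.085, 0.996, -0.0], [0.004, -0.0, -1.0]]
force: [-0.6, -0.4, -2.9]
opening: 0.382
```

Run:
```python
from h import *
st();plan([(.5974,.1833,.12),(.5974,.1833,.045)],yaw=94.7,g=-1)
```

```text
{'time_s': 15.15, 'position': [0.441, 0.169, 0.122], 'force': [-0.568, -0.364, -2.86], 'opening': 0.382} yaw 94.8
turn 1 x [0,0,0.1,0,0,0,-1]  (j6 now -87)
to [0.597 0.183 0.12 ]: 4 x [0, 0, 0, -3.91, 0.03, 0.04, -1]
to [0.597 0.183 0.045]: 2 x [0, 0, 0, 0.0, 0.0, 3.75, -1]
```

send_rows(moves=[[[0, 0, 0, -3.9, 0.03, 0, -1], [0, 0, 0, -3.9, 0.03, 0, -1], [0, 0, 0, -3.9, 0.03, 0, -1], [0, 0, 0, -3.9, 0.03, 0, -1], [0, 0, 0, 0, 0, 0, -1]]])

```text
time_s: 15.65
position: [0.6045, 0.184, 0.1219]
tcp_rot: [[-0.996, -0.084, 0.007], [-0.084, 0.997, 0.001], [-0.007, 0.0, -1.0]]
force: [0.1, -0.1, -2.5]
opening: 0.383
```

send_rows(moves=[[[0, 0, 0, 0, 0, 2.5, -1], [0, 0, 0, 0, 0, 2.5, -1], [0, 0, 0, 0, 0, 2, -1], [0, 0, 0, 0, 0, 0.5, -1], [0, 0, 0, 0, 0, 0, -1]]])

```text
time_s: 16.15
position: [0.5962, 0.1838, 0.0461]
tcp_rot: [[-0.996, -0.085, -0.005], [-0.085, 0.996, -0.001], [0.005, -0.0, -1.0]]
force: [0.5, 0.0, -3.3]
opening: 0.384
```

Run:
```python
from h import *
st();plan([(.5974,.1833,.039)],g=-1)
```

```text
{'time_s': 16.15, 'position': [0.596, 0.184, 0.046], 'force': [0.493, 0.046, -3.267], 'opening': 0.384} yaw 94.9
to [0.597 0.183 0.039]: 1 x [0, 0, 0, -0.11, -0.06, 0.71, -1]
```

send_rows(moves=[[[0, 0, 0, 0, 0, 0.6, -1], [0, 0, 0, 0, 0, 0, -1], [0, 0, 0, 0, 0, 0, -1], [0, 0, 0, 0, 0, 0, 0.2], [0, 0, 0, 0, 0, 0, 0.2]]])

```text
time_s: 16.65
position: [0.5989, 0.1842, 0.0431]
tcp_rot: [[-0.996, -0.085, 0.002], [-0.085, 0.996, 0.0], [-0.002, 0.0, -1.0]]
force: [-0.5, 0.1, -0.0]
opening: 0.488
```

send_rows(moves=[[[0, 0, 0, 0, 0, 0, 0.2], [0, 0, 0, 0, 0, 0, 0.2], [0, 0, 0, 0, 0, -2, 0.2], [0, 0, 0, 0, 0, -4, 0.2], [0, 0, 0, 3, 0, 0, -1]]])

```text
time_s: 17.15
position: [0.5766, 0.1821, 0.1074]
tcp_rot: [[-0.996, -0.084, 0.018], [-0.084, 0.996, 0.002], [-0.018, 0.001, -1.0]]
force: [0.7, 0.3, 0.4]
opening: 0.566
```

send_rows(moves=[[[0, 0, 0, 3, 0, 0, -1], [0, 0, 0, 0, 0, 0, -1], [0, 0, 0, 0, 0, 0, -1], [0, 0, 0, 0, 0, 0, -1], [0, 0, 0, 0, 0, 0, -1]]])

```text
time_s: 17.65
position: [0.5398, 0.179, 0.1021]
tcp_rot: [[-0.996, -0.084, 0.002], [-0.084, 0.996, 0.0], [-0.002, 0.0, -1.0]]
force: [-0.2, 0.2, -1.0]
opening: 0.145
```

Run:
```python
from h import *
st();w,o=flange();cv2.imwrite("pics/w6.png",w);print(o)
n=np.array([.6273,.1858]);x=np.array([.9966,.0819])
plan([(*(n-x*.09),.023),(*(n-x*.05),.023)],yaw=94.7,g=-1)
```

```text
{'time_s': 17.65, 'position': [0.54, 0.179, 0.102], 'force': [-0.249, 0.157, -1.029], 'opening': 0.145} yaw 94.8
[(0.72, [75.5, 34.0], 6900), (0.65, [260.3, 257.0], 1212)]
turn 1 x [0,0,0.1,0,0,0,-1]  (j6 now -88)
to [0.538 0.178 0.023]: 2 x [0, 0, 0, 0.08, -0.02, 3.94, -1]
to [0.577 0.182 0.023]: 1 x [0, 0, 0, -4.0, -0.0, 0.0, -1]
```

View pics/w6.png

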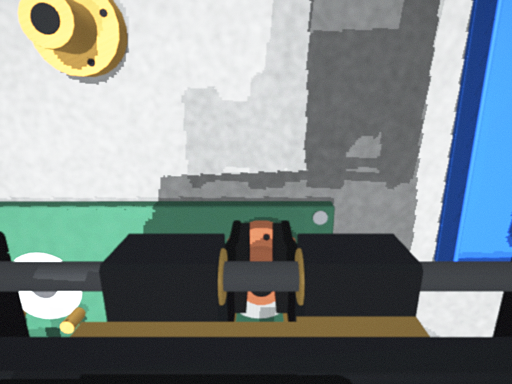

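send_rows(moves=[[[0, 0, 0, 0.1, 0, 3.5, -1], [0, 0, 0, 0, 0, 3.2, -1], [0, 0, 0, 0, 0, 1.2, -1], [0, 0, 0, 0, 0, 0, -1], [0, 0, 0, 0, 0, 0, -1]]])

```text
time_s: 18.25
position: [0.538, 0.179, 0.0235]
tcp_rot: [[-0.996, -0.085, 0.001], [-0.085, 0.996, 0.0], [-0.001, 0.0, -1.0]]
force: [-0.7, 0.3, 0.8]
opening: 0.004
```

send_rows(moves=[[[0, 0, 0, -1, 0, 0, -1], [0, 0, 0, -1, 0, 0, -1], [0, 0, 0, -0.8, 0, 0, -1], [0, 0, 0, -0.8, 0, 0, -1], [0, 0, 0, 0, 0, 0, -1]]])

```text
time_s: 18.75
position: [0.5755, 0.182, 0.0235]
tcp_rot: [[-0.996, -0.084, 0.004], [-0.084, 0.996, 0.0], [-0.004, 0.0, -1.0]]
force: [0.4, 0.7, -0.3]
opening: 0.002
```

send_rows(moves=[[[0, 0, 0, -0.2, 0, 0, -1], [0, 0, 0, -0.2, 0, 0, -1], [0, 0, 0, -0.2, 0, 0, -1], [0, 0, 0, 0, 0, 0, -1], [0, 0, 0, 0, 0, 0, -1]]])

```text
time_s: 19.25
position: [0.579, 0.1824, 0.0229]
tcp_rot: [[-0.996, -0.085, -0.0], [-0.085, 0.996, -0.0], [0.0, -0.0, -1.0]]
force: [-2.1, 0.2, 0.3]
opening: 0.006
```

```bash
cat >> h.py <<'E'
FX=np.array([.9966,.0819]);FY=np.array([-.0819,.9966]);N4=np.array([.6273,.1858])
def nest(i): return N4-FY*.095*(4-i)
def rel(i):
    s=readout.read_state();d=np.array(s["position"][:2])-nest(i);print("TCP rel nest%d mm x %.1f y %.1f z %.1f"%(i,1e3*d@FX,1e3*d@FY,1e3*s["position"][2]),"force along x %.1f"%(np.array(s["force"][:2])@FX))
E
python3 - <<'E'
from h import *
rel(4)
E
```

```text
TCP rel nest4 mm x -48.5 y 0.6 z 22.9 force along x -2.1
```

Contact shows about 2 N of friction, so I keep nudging.

send_rows(moves=[[[0, 0, 0, -0.2, 0, 0, -1], [0, 0, 0, -0.2, 0, 0, -1], [0, 0, 0, -0.1, 0, 0, -1], [0, 0, 0, 0, 0, 0, -1], [0, 0, 0, 0, 0, 0, -1]]])

```text
time_s: 19.75
position: [0.5834, 0.1827, 0.0229]
tcp_rot: [[-0.996, -0.085, -0.001], [-0.085, 0.996, -0.0], [0.001, -0.0, -1.0]]
force: [-3.9, -0.4, 1.4]
opening: 0.004
```

send_rows(moves=[[[0, 0, 0, -0.1, 0, 0, -1], [0, 0, 0, -0.1, 0, 0, -1], [0, 0, 0, 0, 0, 0, -1], [0, 0, 0, 0, 0, 0, -1], [0, 0, 0, 0, 0, 0, -1]]])

```text
time_s: 20.25
position: [0.5835, 0.1827, 0.0229]
tcp_rot: [[-0.996, -0.085, -0.005], [-0.085, 0.996, -0.001], [0.006, -0.0, -1.0]]
force: [-6.6, -0.5, 3.9]
opening: 0.01
```

```bash
python3 -c "
from h import *
rel(4);st()"
```

```text
TCP rel nest4 mm x -43.9 y 0.5 z 22.9 force along x -6.6
{'time_s': 20.25, 'position': [0.583, 0.183, 0.023], 'force': [-6.565, -0.513, 3.859], 'opening': 0.01} yaw 94.9
```

send_rows(moves=[[[0, 0, 0, -0.1, 0, 0, -1], [0, 0, 0, 0, 0, 0, -1], [0, 0, 0, 0, 0, 0, -1], [0, 0, 0, 2, 0, 0, -1], [0, 0, 0, 1.5, 0, -1, -1]]])

```text
time_s: 20.75
position: [0.5528, 0.1802, 0.0325]
tcp_rot: [[-0.996, -0.084, 0.002], [-0.084, 0.996, 0.0], [-0.002, 0.0, -1.0]]
force: [0.2, 0.4, 0.1]
opening: 0.001
```

send_rows(moves=[[[0, 0, 0, 0, 0, -4, 0.3], [0, 0, 0, 0, 0, -4, 0.3], [0, 0, 0, 0, 0, -4, 0.3], [0, 0, 0, 0, 0, -4, 0.3], [0, 0, 0, 0, 0, 0, 0.3]]])

```text
time_s: 21.25
position: [0.5586, 0.181, 0.1999]
tcp_rot: [[-0.996, -0.085, 0.018], [-0.085, 0.996, 0.002], [-0.018, 0.001, -1.0]]
force: [1.1, 0.5, -0.7]
opening: 0.377
```

```bash
python3 -c "
from h import *
st();plan([(.434,.04,.2)],yaw=94.7,g=0.3)
capture('scene');print([(round(r['p'],2),np.round(r['location'],3).tolist()) for r in spot_in('scene','flange1')][:6])
capture('top');print([(round(r['p'],2),np.round(r['location'],3).tolist()) for r in spot_in('top','flange1')][:6])
"
```

```text
{'time_s': 21.25, 'position': [0.559, 0.181, 0.2], 'force': [1.105, 0.529, -0.749], 'opening': 0.377} yaw 94.9
turn 1 x [0,0,0.2,0,0,0,0.3]  (j6 now -88)
to [0.434 0.04  0.2  ]: 5 x [0, 0, 0, 2.71, -2.61, -0.0, 0.3]
[(0.81, [0.633, 0.202, 0.024]), (0.7, [0.446, 0.046, 0.02]), (0.68, [0.192, 0.34, 0.017]), (0.59, [0.435, -0.235, 0.013]), (0.57, [0.332, 0.158, 0.012])]
[(0.82, [0.432, -0.103, 0.014]), (0.81, [0.326, 0.136, 0.016]), (0.62, [0.428, -0.238, 0.013]), (0.49, [0.424, 0.038, 0.012]), (0.3, [0.658, -0.069, 0.015])]
```

send_rows(moves=[[[0, 0, 0, 2.75, -2.6, 0, 0.3], [0, 0, 0, 2.75, -2.6, 0, 0.3], [0, 0, 0, 2.75, -2.6, 0, 0.3], [0, 0, 0, 2.75, -2.6, 0, 0.3], [0, 0, 0, 2.1, -2.6, 0, 0.3]]])

```text
time_s: 21.95
position: [0.43, 0.0389, 0.1914]
tcp_rot: [[-0.996, -0.085, -0.004], [-0.085, 0.996, 0.001], [0.004, 0.001, -1.0]]
force: [0.6, -1.0, -0.6]
opening: 0.652
```

send_rows(moves=[[[0, 0, 0, 0, 0, 0, 0.3], [0, 0, 0, 0, 0, 0, 0.3], [0, 0, 0, 0, 0, 0, 0.3], [0, 0, 0, 0, 0, 0, 0.3], [0, 0, 0, 0, 0, 0, 0.3]]])

```text
time_s: 22.45
position: [0.4332, 0.0401, 0.1928]
tcp_rot: [[-0.996, -0.086, 0.0], [-0.086, 0.996, 0.0], [-0.0, 0.0, -1.0]]
force: [0.5, -0.2, -0.2]
opening: 0.649
```

```bash
cat >> h.py <<'E'
def bore(name):
    """dark bore in each flange mask of the wrist picture -> hub-top centre in world (z .046)"""
    st();w=capture("wrist");cv2.imwrite(name,w);g=cv2.cvtColor(w,cv2.COLOR_BGR2GRAY)
    m=camera_model("wrist");K=np.array(m["camera_matrix"]);P=np.array(m["pose"])
    for r in regions_of("wrist","flange1"):
        k=cv2.erode(r["mask"].astype(np.uint8),np.ones((3,3)))
        v=(g<min(45,0.4*np.median(g[k>0])))&(k>0)
        n,l,s,c=cv2.connectedComponentsWithStats(v.astype(np.uint8))
        if n<2: continue
        i=1+np.argmax(s[1:,4]);u=c[i];d=P[:3,:3]@((np.linalg.inv(K)@[*u,1])*[1,-1,-1]);q=P[:3,3]+d*(.046-P[2,3])/d[2]
        print(round(r["p"],2),"bore px",u.round(1),"area",s[i,4],"world",q.round(4),"bgr",np.median(w[k>0],axis=0))
E
python3 -c "
from h import *
bore('pics/w7.png')
plan([(.434,.04,.2)],yaw=94.7,g=0.3)"
```

```text
{'time_s': 22.45, 'position': [0.433, 0.04, 0.193], 'force': [0.455, -0.186, -0.201], 'opening': 0.649} yaw 94.9
0.97 bore px [258.9 171.3] area 202 world [0.4308 0.0388 0.046 ] bgr [ 79.  153.  192.5]
0.95 bore px [357.4  78.1] area 98 world [0.337 0.12  0.046] bgr [206.  73. 151.]
0.94 bore px [ 11.2 150.2] area 6 world [ 0.4305 -0.1996  0.046 ] bgr [242.  242.  238.5]
0.92 bore px [133.6 166. ] area 33 world [ 0.436  -0.0831  0.046 ] bgr [133. 127. 123.]
turn 1 x [0,0,0.2,0,0,0,0.3]  (j6 now -104)
to [0.434 0.04  0.2  ]: 1 x [0, 0, 0, -0.1, -0.01, -0.7, 0.3]
```

View pics/w7.png

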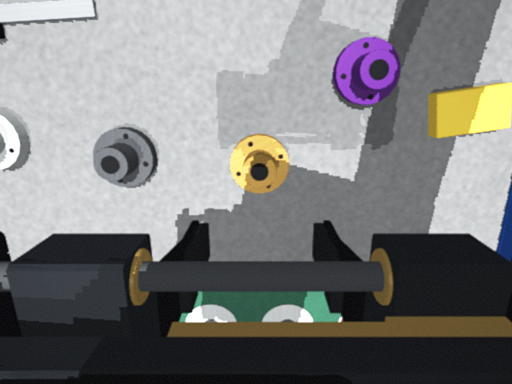

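Brass's bore is at (259,171), 1–2 mm off the TCP. Steel (dark) is at about (125,157), shifted from before.

send_rows(moves=[[[0, 0, 0, 0.15, -0.1, 4.5, 0.3], [0, 0, 0, 0, 0, 4.5, 0.3], [0, 0, 0, 0, 0, 4, 0.3], [0, 0, 0, 0, 0, 3, 0.3], [0, 0, 0, 0, 0, 1.1, 0.3]]])

```text
time_s: 23.05
position: [0.4301, 0.0388, 0.0197]
tcp_rot: [[-0.996, -0.085, -0.004], [-0.085, 0.996, 0.001], [0.004, 0.001, -1.0]]
force: [-0.6, 0.3, -0.1]
opening: 0.648
```

send_rows(moves=[[[0, 0, 0, 0, 0, 0, -1], [0, 0, 0, 0, 0, 0, -1], [0, 0, 0, 0, 0, 0, -1], [0, 0, 0, 0, 0, 0, -1], [0, 0, 0, 0, 0, 0, -1]]])

```text
time_s: 23.55
position: [0.4323, 0.0383, 0.0233]
tcp_rot: [[-0.996, -0.085, 0.003], [-0.085, 0.996, -0.0], [-0.003, -0.001, -1.0]]
force: [0.1, 0.7, 7.9]
opening: 0.383
```

send_rows(moves=[[[0, 0, 0, 0, 0, 0, -1], [0, 0, 0, 0, 0, 0, -1], [0, 0, 0, 0, 0, 0, -1], [0, 0, 0, 0, 0, 0, -1], [0, 0, 0, 0, 0, 0, -1]]])

```text
time_s: 24.05
position: [0.4323, 0.0383, 0.0233]
tcp_rot: [[-0.996, -0.085, 0.003], [-0.085, 0.996, -0.0], [-0.003, -0.001, -1.0]]
force: [-0.6, -0.2, 6.9]
opening: 0.385
```

send_rows(moves=[[[0, 0, 0, 0, 0, -3, -1], [0, 0, 0, 0, 0, -4, -1], [0, 0, 0, 0, 0, -3, -1], [0, 0, 0, 0, 0, 0, -1], [0, 0, 0, 0, 0, 0, -1]]])

```text
time_s: 24.55
position: [0.4313, 0.0384, 0.1226]
tcp_rot: [[-0.996, -0.085, 0.002], [-0.085, 0.996, -0.0], [-0.002, -0.0, -1.0]]
force: [-0.6, -0.2, -3.4]
opening: 0.378
```

send_rows(moves=[[[0, 0, 0, 0, 0, 0, -1], [0, 0, 0, 0, 0, 0, -1], [0, 0, 0, 0, 0, 0, -1], [0, 0, 0, 0, 0, 0, -1], [0, 0, 0, 0, 0, 0, -1]]])

```text
time_s: 25.05
position: [0.431, 0.0384, 0.1216]
tcp_rot: [[-0.996, -0.085, -0.001], [-0.085, 0.996, 0.0], [0.001, 0.0, -1.0]]
force: [0.0, 0.7, -1.8]
opening: 0.382
```

```bash
python3 -c "
from h import *
st();t=nest(3)-FX*.031;print(t);plan([(*t,.122),(*t,.041)],g=-1)"
```

```text
{'time_s': 25.05, 'position': [0.431, 0.038, 0.122], 'force': [0.04, 0.688, -1.754], 'opening': 0.382} yaw 94.9
[0.6041859 0.0885841]
to [0.604 0.089 0.122]: 5 x [0, 0, 0, -3.54, 0.71, -0.01, -1]
to [0.604 0.089 0.041]: 2 x [0, 0, 0, 0.0, 0.0, 4.05, -1]
```

send_rows(moves=[[[0, 0, 0, -3.54, 0.71, 0, -1], [0, 0, 0, -3.54, 0.71, 0, -1], [0, 0, 0, -3.54, 0.71, 0, -1], [0, 0, 0, -3.54, 0.71, 0, -1], [0, 0, 0, -3.54, 0.71, 0, -1]]])

```text
time_s: 25.55
position: [0.6055, 0.0893, 0.1216]
tcp_rot: [[-0.996, -0.085, -0.001], [-0.085, 0.996, -0.0], [0.001, 0.0, -1.0]]
force: [0.7, -0.4, -3.3]
opening: 0.386
```

send_rows(moves=[[[0, 0, 0, 0, 0, 0, -1], [0, 0, 0, 0, 0, 2.5, -1], [0, 0, 0, 0, 0, 2.5, -1], [0, 0, 0, 0, 0, 2, -1], [0, 0, 0, 0, 0, 0.9, -1]]])

```text
time_s: 26.05
position: [0.6022, 0.0887, 0.0406]
tcp_rot: [[-0.996, -0.085, -0.005], [-0.085, 0.996, 0.0], [0.005, 0.001, -1.0]]
force: [0.4, -0.6, -2.9]
opening: 0.38
```

send_rows(moves=[[[0, 0, 0, 0, 0, 0.2, -1], [0, 0, 0, 0, 0, 0.1, -1], [0, 0, 0, 0, 0, 0, -1], [0, 0, 0, 0, 0, 0, -1], [0, 0, 0, 0, 0, 0, -1]]])

```text
time_s: 26.55
position: [0.6052, 0.0887, 0.0409]
tcp_rot: [[-0.996, -0.085, 0.002], [-0.085, 0.996, -0.0], [-0.002, -0.0, -1.0]]
force: [0.5, 0.3, -2.0]
opening: 0.385
```

```bash
python3 -c "
from h import *
st();rel(3)"
```

```text
{'time_s': 26.55, 'position': [0.605, 0.089, 0.041], 'force': [0.538, 0.27, -2.048], 'opening': 0.385} yaw 94.9
TCP rel nest3 mm x -30.0 y 0.1 z 40.9 force along x 0.6
```

send_rows(moves=[[[0, 0, 0, 0, 0, 0.15, -1], [0, 0, 0, 0, 0, 0.1, -1], [0, 0, 0, 0, 0, 0, -1], [0, 0, 0, 0, 0, 0, 0.2], [0, 0, 0, 0, 0, 0, 0.2]]])

```text
time_s: 27.05
position: [0.605, 0.0887, 0.0377]
tcp_rot: [[-0.996, -0.085, 0.001], [-0.085, 0.996, -0.0], [-0.001, -0.0, -1.0]]
force: [0.2, -0.7, 0.4]
opening: 0.485
```

send_rows(moves=[[[0, 0, 0, 0, 0, 0, 0.2], [0, 0, 0, 0, 0, 0, 0.2], [0, 0, 0, 0, 0, -2, 0.2], [0, 0, 0, 0, 0, -4, 0.2], [0, 0, 0, 3, 0, 0, -1]]])

```text
time_s: 27.55
position: [0.5831, 0.0858, 0.1024]
tcp_rot: [[-0.996, -0.085, 0.017], [-0.085, 0.996, -0.001], [-0.017, -0.002, -1.0]]
force: [0.9, -1.1, 0.0]
opening: 0.563
```

send_rows(moves=[[[0, 0, 0, 3, 0, 0, -1], [0, 0, 0, 0, 0, 0, -1], [0, 0, 0, 0, 0, 0, -1], [0, 0, 0, 0, 0, 2, -1], [0, 0, 0, 0, 0, 2, -1]]])

```text
time_s: 28.05
position: [0.5478, 0.0835, 0.0577]
tcp_rot: [[-0.996, -0.085, 0.005], [-0.085, 0.996, -0.0], [-0.005, -0.001, -1.0]]
force: [0.1, -0.1, -0.2]
opening: 0.137
```

send_rows(moves=[[[0, 0, 0, 0, 0, 2, -1], [0, 0, 0, 0, 0, 1.4, -1], [0, 0, 0, 0, 0, 0, -1], [0, 0, 0, 0, 0, 0, -1], [0, 0, 0, 0, 0, 0, -1]]])

```text
time_s: 28.55
position: [0.5459, 0.0837, 0.0242]
tcp_rot: [[-0.996, -0.085, 0.002], [-0.085, 0.996, -0.0], [-0.002, -0.0, -1.0]]
force: [-0.0, 0.6, 0.3]
opening: 0.002
```

```bash
python3 -c "
from h import *
st();rel(3);t=nest(3);plan([(*(t-FX*.052),.0232),(*(t-FX*.042),.0232)],g=-1)
capture('scene');print([(round(r['p'],2),np.round(r['location'],3).tolist()) for r in spot_in('scene','flange1')][:6])"
```

```text
{'time_s': 28.55, 'position': [0.546, 0.084, 0.024], 'force': [-0.002, 0.558, 0.316], 'opening': 0.002} yaw 94.9
TCP rel nest3 mm x -89.5 y -0.1 z 24.2 force along x 0.0
to [0.583 0.087 0.023]: 1 x [0, 0, 0, -3.75, 0.0, 0.1, -1]
to [0.593 0.088 0.023]: 1 x [0, 0, 0, -1.0, -0.0, 0.0, -1]
[(0.71, [0.609, 0.096, 0.032]), (0.68, [0.436, -0.24, 0.014]), (0.66, [0.19, 0.342, 0.016]), (0.62, [0.339, 0.147, 0.012]), (0.61, [0.632, 0.201, 0.026]), (0.57, [0.449, -0.112, 0.03])]
```

send_rows(moves=[[[0, 0, 0, -1, 0, 0.1, -1], [0, 0, 0, -1, 0, 0, -1], [0, 0, 0, -1, 0, 0, -1], [0, 0, 0, -0.7, 0, 0, -1], [0, 0, 0, -0.2, 0, 0, -1]]])

```text
time_s: 29.15
position: [0.585, 0.087, 0.0226]
tcp_rot: [[-0.996, -0.085, 0.001], [-0.085, 0.996, -0.0], [-0.001, -0.0, -1.0]]
force: [-1.5, -0.3, 1.1]
opening: 0.007
```

send_rows(moves=[[[0, 0, 0, -0.2, 0, 0, -1], [0, 0, 0, -0.2, 0, 0, -1], [0, 0, 0, -0.1, 0, 0, -1], [0, 0, 0, 0, 0, 0, -1], [0, 0, 0, 0, 0, 0, -1]]])

```text
time_s: 29.65
position: [0.5889, 0.0874, 0.0224]
tcp_rot: [[-0.996, -0.085, 0.0], [-0.085, 0.996, 0.0], [-0.0, 0.0, -1.0]]
force: [-1.7, -0.3, -0.8]
opening: 0.004
```

send_rows(moves=[[[0, 0, 0, -0.1, 0, 0, -1], [0, 0, 0, -0.1, 0, 0, -1], [0, 0, 0, 0, 0, 0, -1], [0, 0, 0, 0, 0, 0, -1], [0, 0, 0, 0, 0, 0, -1]]])

```text
time_s: 30.15
position: [0.591, 0.0875, 0.0226]
tcp_rot: [[-0.996, -0.085, 0.001], [-0.085, 0.996, -0.0], [-0.001, -0.0, -1.0]]
force: [-0.2, 0.8, -1.0]
opening: 0.005
```

send_rows(moves=[[[0, 0, 0, -0.1, 0, 0, -1], [0, 0, 0, -0.1, 0, 0, -1], [0, 0, 0, 0, 0, 0, -1], [0, 0, 0, 0, 0, 0, -1], [0, 0, 0, 0, 0, 0, -1]]])

```text
time_s: 30.65
position: [0.5919, 0.0877, 0.0225]
tcp_rot: [[-0.996, -0.085, -0.002], [-0.085, 0.996, -0.0], [0.002, 0.0, -1.0]]
force: [-4.1, -0.9, 1.7]
opening: 0.008
```

```bash
python3 -c "
from h import *
st();rel(3)"
```

```text
{'time_s': 30.65, 'position': [0.592, 0.088, 0.023], 'force': [-4.082, -0.912, 1.748], 'opening': 0.008} yaw 94.9
TCP rel nest3 mm x -43.3 y 0.1 z 22.5 force along x -4.1
```

send_rows(moves=[[[0, 0, 0, -0.1, 0, 0, -1], [0, 0, 0, -0.1, 0, 0, -1], [0, 0, 0, 0, 0, 0, -1], [0, 0, 0, 0, 0, 0, -1], [0, 0, 0, 0, 0, 0, -1]]])

```text
time_s: 31.15
position: [0.592, 0.0877, 0.0224]
tcp_rot: [[-0.996, -0.085, -0.006], [-0.085, 0.996, -0.0], [0.006, 0.0, -1.0]]
force: [-6.9, -1.9, 5.3]
opening: 0.006
```

send_rows(moves=[[[0, 0, 0, 2, 0, 0, -1], [0, 0, 0, 2, 0, -1, -1], [0, 0, 0, 0, 0, -4, 0.3], [0, 0, 0, 0, 0, -4, 0.3], [0, 0, 0, 0, 0, -4, 0.3]]])

```text
time_s: 31.65
position: [0.5566, 0.0845, 0.1543]
tcp_rot: [[-0.996, -0.084, 0.004], [-0.084, 0.996, 0.0], [-0.004, -0.0, -1.0]]
force: [1.6, -0.6, 0.1]
opening: 0.194
```

send_rows(moves=[[[0, 0, 0, 0, 0, -4, 0.3], [0, 0, 0, 0, 0, 0, 0.3], [0, 0, 0, 0, 0, 0, 0.3], [0, 0, 0, 0, 0, 0, 0.3], [0, 0, 0, 0, 0, 0, 0.3]]])

```text
time_s: 32.15
position: [0.5541, 0.0846, 0.191]
tcp_rot: [[-0.996, -0.085, -0.003], [-0.085, 0.996, 0.0], [0.003, 0.0, -1.0]]
force: [0.3, -0.2, -0.8]
opening: 0.617
```

```bash
python3 -c "
from h import *
st();plan([(.437,-.105,.195)],yaw=94.7,g=0.3)"
```

```text
{'time_s': 32.15, 'position': [0.554, 0.085, 0.191], 'force': [0.253, -0.174, -0.787], 'opening': 0.617} yaw 94.8
turn 1 x [0,0,0.1,0,0,0,0.3]  (j6 now -98)
to [ 0.437 -0.105  0.195]: 5 x [0, 0, 0, 2.64, -3.59, -0.08, 0.3]
```

send_rows(moves=[[[0, 0, 0, 2.6, -3.6, 0, 0.3], [0, 0, 0, 2.6, -3.6, 0, 0.3], [0, 0, 0, 2.6, -3.6, 0, 0.3], [0, 0, 0, 2.6, -3.6, 0, 0.3], [0, 0, 0, 2.6, -3.6, 0, 0.3]]])

```text
time_s: 32.65
position: [0.4391, -0.1068, 0.1915]
tcp_rot: [[-0.996, -0.085, -0.002], [-0.085, 0.996, 0.001], [0.002, 0.001, -1.0]]
force: [0.4, -0.3, 0.2]
opening: 0.654
```

send_rows(moves=[[[0, 0, 0, 0, 0, 0, 0.3], [0, 0, 0, 0, 0, 0, 0.3], [0, 0, 0, 0, 0, 0, 0.3], [0, 0, 0, 0, 0, 0, 0.3], [0, 0, 0, 0, 0, 0, 0.3]]])

```text
time_s: 33.15
position: [0.441, -0.1047, 0.1924]
tcp_rot: [[-0.996, -0.087, -0.0], [-0.087, 0.996, 0.0], [0.0, 0.0, -1.0]]
force: [-0.1, 0.5, -0.1]
opening: 0.651
```

```bash
python3 -c "
from h import *
bore('pics/w8.png')"
```

```text
{'time_s': 33.15, 'position': [0.441, -0.105, 0.192], 'force': [-0.126, 0.491, -0.083], 'opening': 0.651} yaw 95.0
0.93 bore px [258.2 164.8] area 70 world [ 0.4321 -0.1073  0.046 ] bgr [109. 104. 101.]
0.83 bore px [489.3  81.1] area 9 world [0.337  0.0941 0.046 ] bgr [103.  34.  73.]
0.67 bore px [114.1 149.4] area 128 world [ 0.4291 -0.246   0.046 ] bgr [253. 253. 252.]
```

View pics/w8.png

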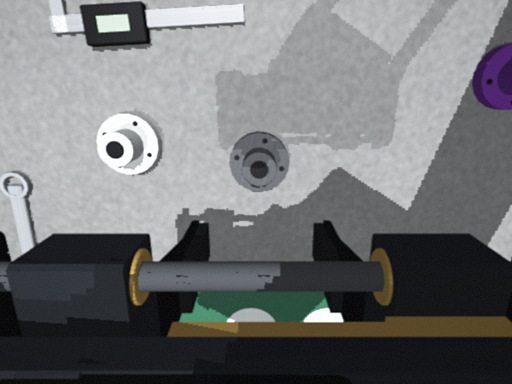

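Steel's bore is at (259,170), the same offset as brass had, so I use the same correction. Aluminium is at (127,143).

send_rows(moves=[[[0, 0, 0, 0.15, -0.1, 4.5, 0.3], [0, 0, 0, 0, 0, 4.5, 0.3], [0, 0, 0, 0, 0, 4, 0.3], [0, 0, 0, 0, 0, 3, 0.3], [0, 0, 0, 0, 0, 1.1, 0.3]]])

```text
time_s: 33.75
position: [0.438, -0.106, 0.0191]
tcp_rot: [[-0.996, -0.085, -0.004], [-0.085, 0.996, 0.002], [0.004, 0.002, -1.0]]
force: [-1.1, 0.1, 0.5]
opening: 0.651
```

send_rows(moves=[[[0, 0, 0, 0, 0, 0, -1], [0, 0, 0, 0, 0, 0, -1], [0, 0, 0, 0, 0, 0, -1], [0, 0, 0, 0, 0, 0, -1], [0, 0, 0, 0, 0, 0, -1]]])

```text
time_s: 34.25
position: [0.44, -0.1073, 0.0229]
tcp_rot: [[-0.996, -0.085, 0.003], [-0.085, 0.996, -0.001], [-0.003, -0.002, -1.0]]
force: [-0.8, 2.2, 6.9]
opening: 0.385
```

send_rows(moves=[[[0, 0, 0, 0, 0, 0, -1], [0, 0, 0, 0, 0, 0, -1], [0, 0, 0, 0, 0, 0, -1], [0, 0, 0, 0, 0, 0, -1], [0, 0, 0, 0, 0, 0, -1]]])

```text
time_s: 34.75
position: [0.44, -0.1073, 0.0229]
tcp_rot: [[-0.996, -0.085, 0.003], [-0.085, 0.996, -0.001], [-0.003, -0.001, -1.0]]
force: [0.7, 0.2, 7.5]
opening: 0.384
```

send_rows(moves=[[[0, 0, 0, 0, 0, -3, -1], [0, 0, 0, 0, 0, -4, -1], [0, 0, 0, 0, 0, -3, -1], [0, 0, 0, 0, 0, 0, -1], [0, 0, 0, 0, 0, 0, -1]]])

```text
time_s: 35.25
position: [0.439, -0.107, 0.122]
tcp_rot: [[-0.996, -0.085, 0.001], [-0.085, 0.996, -0.001], [-0.001, -0.001, -1.0]]
force: [0.5, 0.1, -3.4]
opening: 0.381
```

send_rows(moves=[[[0, 0, 0, 0, 0, 0, -1], [0, 0, 0, 0, 0, 0, -1], [0, 0, 0, 0, 0, 0, -1], [0, 0, 0, 0, 0, 0, -1], [0, 0, 0, 0, 0, 0, -1]]])

```text
time_s: 35.75
position: [0.4389, -0.1069, 0.1211]
tcp_rot: [[-0.996, -0.085, -0.001], [-0.085, 0.996, 0.0], [0.001, 0.001, -1.0]]
force: [-0.4, -0.1, -2.2]
opening: 0.383
```

```bash
python3 -c "
from h import *
st();t=nest(2)-FX*.031;print(t);plan([(*t,.122),(*t,.041)],g=-1)"
```

```text
{'time_s': 35.75, 'position': [0.439, -0.107, 0.121], 'force': [-0.396, -0.065, -2.188], 'opening': 0.383} yaw 94.9
[ 0.6119664 -0.0060929]
to [ 0.612 -0.006  0.122]: 5 x [0, 0, 0, -3.62, 1.72, -0.02, -1]
to [ 0.612 -0.006  0.041]: 2 x [0, 0, 0, 0.0, 0.0, 4.05, -1]
```

send_rows(moves=[[[0, 0, 0, -3.62, 1.72, 0, -1], [0, 0, 0, -3.62, 1.72, 0, -1], [0, 0, 0, -3.62, 1.72, 0, -1], [0, 0, 0, -3.62, 1.72, 0, -1], [0, 0, 0, -3.62, 1.72, 0, -1]]])

```text
time_s: 36.25
position: [0.6131, -0.0049, 0.1211]
tcp_rot: [[-0.996, -0.085, -0.001], [-0.085, 0.996, 0.0], [0.001, 0.0, -1.0]]
force: [0.7, -1.4, -4.2]
opening: 0.381
```

send_rows(moves=[[[0, 0, 0, 0, 0, 0, -1], [0, 0, 0, 0, 0, 2.5, -1], [0, 0, 0, 0, 0, 2.5, -1], [0, 0, 0, 0, 0, 2, -1], [0, 0, 0, 0, 0, 0.9, -1]]])

```text
time_s: 36.75
position: [0.6098, -0.0058, 0.0401]
tcp_rot: [[-0.996, -0.084, -0.005], [-0.084, 0.996, 0.001], [0.005, 0.001, -1.0]]
force: [-0.6, -0.0, -3.8]
opening: 0.381
```

send_rows(moves=[[[0, 0, 0, 0, 0, 0.3, -1], [0, 0, 0, 0, 0, 0.15, -1], [0, 0, 0, 0, 0, 0, -1], [0, 0, 0, 0, 0, 0, -1], [0, 0, 0, 0, 0, 0, -1]]])

```text
time_s: 37.25
position: [0.6127, -0.0061, 0.0389]
tcp_rot: [[-0.996, -0.085, 0.002], [-0.085, 0.996, -0.0], [-0.002, -0.0, -1.0]]
force: [-0.4, -0.5, -3.2]
opening: 0.385
```

```bash
python3 -c "
from h import *
st();rel(2)"
```

```text
{'time_s': 37.25, 'position': [0.613, -0.006, 0.039], 'force': [-0.383, -0.538, -3.237], 'opening': 0.385} yaw 94.9
TCP rel nest2 mm x -30.2 y -0.0 z 38.9 force along x -0.4
```

send_rows(moves=[[[0, 0, 0, 0, 0, 0.1, -1], [0, 0, 0, 0, 0, 0, -1], [0, 0, 0, 0, 0, 0, -1], [0, 0, 0, 0, 0, 0, 0.2], [0, 0, 0, 0, 0, 0, 0.2]]])

```text
time_s: 37.75
position: [0.6125, -0.006, 0.0371]
tcp_rot: [[-0.996, -0.085, 0.001], [-0.085, 0.996, -0.0], [-0.001, -0.0, -1.0]]
force: [0.0, 0.2, -0.0]
opening: 0.488
```

send_rows(moves=[[[0, 0, 0, 0, 0, 0, 0.2], [0, 0, 0, 0, 0, 0, 0.2], [0, 0, 0, 0, 0, -2, 0.2], [0, 0, 0, 0, 0, -4, 0.2], [0, 0, 0, 3, 0, 0, -1]]])

```text
time_s: 38.25
position: [0.5903, -0.0098, 0.1019]
tcp_rot: [[-0.996, -0.085, 0.017], [-0.085, 0.996, -0.003], [-0.017, -0.005, -1.0]]
force: [0.2, -0.4, -0.1]
opening: 0.565
```

send_rows(moves=[[[0, 0, 0, 3, 0, 0, -1], [0, 0, 0, 0, 0, 0, -1], [0, 0, 0, 0, 0, 0, -1], [0, 0, 0, 0, 0, 2, -1], [0, 0, 0, 0, 0, 2, -1]]])

```text
time_s: 38.75
position: [0.5551, -0.0115, 0.0572]
tcp_rot: [[-0.996, -0.085, 0.005], [-0.085, 0.996, -0.001], [-0.005, -0.001, -1.0]]
force: [0.3, -0.2, -0.4]
opening: 0.141
```

send_rows(moves=[[[0, 0, 0, 0, 0, 2, -1], [0, 0, 0, 0, 0, 1.4, -1], [0, 0, 0, 0, 0, 0, -1], [0, 0, 0, 0, 0, 0, -1], [0, 0, 0, 0, 0, 0, -1]]])

```text
time_s: 39.25
position: [0.5533, -0.0112, 0.0238]
tcp_rot: [[-0.996, -0.085, 0.002], [-0.085, 0.996, -0.0], [-0.002, -0.001, -1.0]]
force: [-0.3, 0.2, 0.5]
opening: 0.007
```

```bash
python3 -c "
from h import *
st();rel(2)
capture('scene');print([(round(r['p'],2),np.round(r['location'],3).tolist()) for r in spot_in('scene','flange1')][:7])"
```

```text
{'time_s': 39.25, 'position': [0.553, -0.011, 0.024], 'force': [-0.325, 0.187, 0.468], 'opening': 0.007} yaw 94.9
TCP rel nest2 mm x -89.8 y -0.2 z 23.8 force along x -0.3
[(0.94, [0.614, 0.003, 0.031]), (0.84, [0.642, 0.099, 0.034]), (0.83, [0.193, 0.343, 0.015]), (0.69, [0.63, 0.202, 0.025]), (0.64, [0.444, -0.245, 0.014]), (0.54, [0.339, 0.149, 0.012])]
```

Push to -44 plus margin (same amounts as before).

send_rows(moves=[[[0, 0, 0, -1, 0, 0.1, -1], [0, 0, 0, -1, 0, 0, -1], [0, 0, 0, -1, 0, 0, -1], [0, 0, 0, -0.7, 0, 0, -1], [0, 0, 0, -0.2, 0, 0, -1]]])

```text
time_s: 39.85
position: [0.5925, -0.0077, 0.0221]
tcp_rot: [[-0.996, -0.085, 0.001], [-0.085, 0.996, -0.0], [-0.001, -0.0, -1.0]]
force: [-2.7, -1.0, 1.1]
opening: 0.006
```

send_rows(moves=[[[0, 0, 0, -0.2, 0, 0, -1], [0, 0, 0, -0.2, 0, 0, -1], [0, 0, 0, -0.1, 0, 0, -1], [0, 0, 0, 0, 0, 0, -1], [0, 0, 0, 0, 0, 0, -1]]])

```text
time_s: 40.35
position: [0.5964, -0.0073, 0.022]
tcp_rot: [[-0.996, -0.085, 0.0], [-0.085, 0.996, 0.0], [-0.0, 0.0, -1.0]]
force: [-1.1, -0.2, 0.4]
opening: 0.005
```

send_rows(moves=[[[0, 0, 0, -0.1, 0, 0, -1], [0, 0, 0, -0.1, 0, 0, -1], [0, 0, 0, -0.1, 0, 0, -1], [0, 0, 0, 0, 0, 0, -1], [0, 0, 0, 0, 0, 0, -1]]])

```text
time_s: 40.85
position: [0.5996, -0.0071, 0.022]
tcp_rot: [[-0.996, -0.085, 0.001], [-0.085, 0.996, -0.0], [-0.001, -0.0, -1.0]]
force: [-1.0, -0.3, -0.6]
opening: 0.001
```

send_rows(moves=[[[0, 0, 0, -0.1, 0, 0, -1], [0, 0, 0, -0.1, 0, 0, -1], [0, 0, 0, 0, 0, 0, -1], [0, 0, 0, 0, 0, 0, -1], [0, 0, 0, 0, 0, 0, -1]]])

```text
time_s: 41.35
position: [0.6, -0.0069, 0.0219]
tcp_rot: [[-0.996, -0.085, -0.002], [-0.085, 0.996, 0.0], [0.002, 0.0, -1.0]]
force: [-4.0, -2.1, 1.6]
opening: 0.007
```

```bash
python3 -c "
from h import *
st();rel(2)"
```

```text
{'time_s': 41.35, 'position': [0.6, -0.007, 0.022], 'force': [-4.018, -2.066, 1.573], 'opening': 0.007} yaw 94.9
TCP rel nest2 mm x -43.0 y 0.1 z 21.9 force along x -4.2
```

send_rows(moves=[[[0, 0, 0, -0.1, 0, 0, -1], [0, 0, 0, -0.1, 0, 0, -1], [0, 0, 0, 0, 0, 0, -1], [0, 0, 0, 0, 0, 0, -1], [0, 0, 0, 0, 0, 0, -1]]])

```text
time_s: 41.85
position: [0.6002, -0.0069, 0.0219]
tcp_rot: [[-0.996, -0.085, -0.006], [-0.085, 0.996, 0.0], [0.006, 0.001, -1.0]]
force: [-7.6, -3.1, 5.8]
opening: 0.006
```

send_rows(moves=[[[0, 0, 0, 2, 0, 0, -1], [0, 0, 0, 2, 0, -1, -1], [0, 0, 0, 0, 0, -4, 0.3], [0, 0, 0, 0, 0, -4, 0.3], [0, 0, 0, 0, 0, -4, 0.3]]])

```text
time_s: 42.35
position: [0.5652, -0.0102, 0.1539]
tcp_rot: [[-0.996, -0.084, 0.005], [-0.084, 0.996, -0.0], [-0.005, -0.001, -1.0]]
force: [0.9, -0.4, 0.7]
opening: 0.197
```

send_rows(moves=[[[0, 0, 0, 0, 0, -4, 0.3], [0, 0, 0, 0, 0, 0, 0.3], [0, 0, 0, 0, 0, 0, 0.3], [0, 0, 0, 0, 0, 0, 0.3], [0, 0, 0, 0, 0, 0, 0.3]]])

```text
time_s: 42.85
position: [0.5627, -0.0098, 0.1905]
tcp_rot: [[-0.996, -0.085, -0.002], [-0.085, 0.996, 0.001], [0.002, 0.001, -1.0]]
force: [-0.2, -0.1, 0.3]
opening: 0.614
```

```bash
python3 -c "
from h import *
st();plan([(.434,-.244,.193)],g=0.3)
print(readout.read_state()['joint_positions'])"
```

```text
{'time_s': 42.85, 'position': [0.563, -0.01, 0.19], 'force': [-0.231, -0.14, 0.3], 'opening': 0.614} yaw 94.9
to [ 0.434 -0.244  0.193]: 6 x [0, 0, 0, 2.47, -3.71, -0.04, 0.3]
[-1.23841427e+01  2.77990555e+01  9.29639160e+01  1.46580429e-02
  5.93840161e+01 -1.07241932e+02]
```

send_rows(moves=[[[0, 0, 0, 2.45, -3.7, 0, 0.3], [0, 0, 0, 2.45, -3.7, 0, 0.3], [0, 0, 0, 2.45, -3.7, 0, 0.3], [0, 0, 0, 2.45, -3.7, 0, 0.3], [0, 0, 0, 2.45, -3.7, 0, 0.3]]])

```text
time_s: 43.35
position: [0.4557, -0.2058, 0.1908]
tcp_rot: [[-0.996, -0.085, -0.002], [-0.085, 0.996, 0.001], [0.001, 0.001, -1.0]]
force: [0.2, -0.5, -0.2]
opening: 0.653
```

send_rows(moves=[[[0, 0, 0, 2.45, -3.7, 0, 0.3], [0, 0, 0, 0, 0, 0, 0.3], [0, 0, 0, 0, 0, 0, 0.3], [0, 0, 0, 0, 0, 0, 0.3], [0, 0, 0, 0, 0, 0, 0.3]]])

```text
time_s: 43.85
position: [0.436, -0.2423, 0.1916]
tcp_rot: [[-0.996, -0.087, -0.001], [-0.087, 0.996, 0.001], [0.001, 0.001, -1.0]]
force: [-1.4, 0.2, -0.5]
opening: 0.652
```

```bash
python3 -c "
from h import *
bore('pics/w9.png')"
```

```text
{'time_s': 43.85, 'position': [0.436, -0.242, 0.192], 'force': [-1.404, 0.197, -0.46], 'opening': 0.652} yaw 95.0
0.64 bore px [257.2 165.6] area 129 world [ 0.428  -0.2457  0.046 ] bgr [243. 243. 240.]
```

View pics/w9.png

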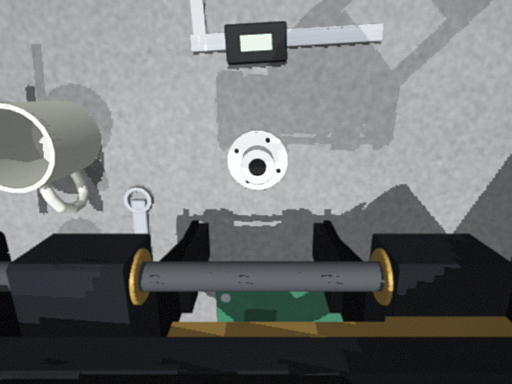

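Aluminium's bore is at (257,167), about 5 mm further toward -x and 2.5 mm toward -y. The mug and spanner are clear of the gripper.

send_rows(moves=[[[0, 0, 0, 0.5, -0.25, 4.5, 0.3], [0, 0, 0, 0, 0, 4.5, 0.3], [0, 0, 0, 0, 0, 4, 0.3], [0, 0, 0, 0, 0, 3, 0.3], [0, 0, 0, 0, 0, 1, 0.3]]])

```text
time_s: 44.45
position: [0.43, -0.2447, 0.0195]
tcp_rot: [[-0.996, -0.086, -0.004], [-0.086, 0.996, 0.004], [0.004, 0.004, -1.0]]
force: [0.7, 1.0, -0.4]
opening: 0.653
```

send_rows(moves=[[[0, 0, 0, 0, 0, 0, -1], [0, 0, 0, 0, 0, 0, -1], [0, 0, 0, 0, 0, 0, -1], [0, 0, 0, 0, 0, 0, -1], [0, 0, 0, 0, 0, 0, -1]]])

```text
time_s: 44.95
position: [0.4317, -0.2471, 0.0235]
tcp_rot: [[-0.996, -0.085, 0.002], [-0.085, 0.996, -0.002], [-0.002, -0.002, -1.0]]
force: [0.8, 1.2, 7.0]
opening: 0.381
```

send_rows(moves=[[[0, 0, 0, 0, 0, 0, -1], [0, 0, 0, 0, 0, 0, -1], [0, 0, 0, 0, 0, 0, -1], [0, 0, 0, 0, 0, 0, -1], [0, 0, 0, 0, 0, 0, -1]]])

```text
time_s: 45.45
position: [0.4317, -0.2471, 0.0235]
tcp_rot: [[-0.996, -0.084, 0.002], [-0.084, 0.996, -0.002], [-0.002, -0.002, -1.0]]
force: [1.3, 1.2, 7.5]
opening: 0.384
```

send_rows(moves=[[[0, 0, 0, 0, 0, -3, -1], [0, 0, 0, 0, 0, -4, -1], [0, 0, 0, 0, 0, -3, -1], [0, 0, 0, 0, 0, 0, -1], [0, 0, 0, 0, 0, 0, -1]]])

```text
time_s: 45.95
position: [0.4308, -0.2466, 0.1225]
tcp_rot: [[-0.996, -0.085, 0.001], [-0.085, 0.996, -0.001], [-0.001, -0.001, -1.0]]
force: [-0.4, -0.3, -3.2]
opening: 0.381
```

send_rows(moves=[[[0, 0, 0, 0, 0, 0, -1], [0, 0, 0, 0, 0, 0, -1], [0, 0, 0, 0, 0, 0, -1], [0, 0, 0, 0, 0, 0, -1], [0, 0, 0, 0, 0, 0, -1]]])

```text
time_s: 46.45
position: [0.4307, -0.2465, 0.1215]
tcp_rot: [[-0.996, -0.085, -0.001], [-0.085, 0.996, 0.001], [0.001, 0.001, -1.0]]
force: [0.5, 0.2, -3.3]
opening: 0.385
```

```bash
python3 -c "
from h import *
st();t=nest(1)-FX*.031;print(t);plan([(*t,.122),(*t,.041)],g=-1)"
```

```text
{'time_s': 46.45, 'position': [0.431, -0.247, 0.122], 'force': [0.503, 0.163, -3.253], 'opening': 0.385} yaw 94.9
[ 0.6197469 -0.1007699]
to [ 0.62  -0.101  0.122]: 6 x [0, 0, 0, -3.34, 2.15, -0.01, -1]
to [ 0.62  -0.101  0.041]: 2 x [0, 0, 0, 0.0, 0.0, 4.05, -1]
```

send_rows(moves=[[[0, 0, 0, -3.34, 2.15, 0, -1], [0, 0, 0, -3.34, 2.15, 0, -1], [0, 0, 0, -3.34, 2.15, 0, -1], [0, 0, 0, -3.34, 2.15, 0, -1], [0, 0, 0, -3.34, 2.15, 0, -1]]])

```text
time_s: 46.95
position: [0.5892, -0.1242, 0.1218]
tcp_rot: [[-0.996, -0.085, -0.001], [-0.085, 0.996, 0.0], [0.001, 0.0, -1.0]]
force: [0.1, 0.1, -3.8]
opening: 0.381
```

send_rows(moves=[[[0, 0, 0, -3.34, 2.15, 0, -1], [0, 0, 0, 0, 0, 0, -1], [0, 0, 0, 0, 0, 2.5, -1], [0, 0, 0, 0, 0, 2.5, -1], [0, 0, 0, 0, 0, 2, -1]]])

```text
time_s: 47.45
position: [0.6185, -0.101, 0.0505]
tcp_rot: [[-0.996, -0.085, -0.002], [-0.085, 0.996, 0.001], [0.002, 0.001, -1.0]]
force: [0.5, -0.2, -3.0]
opening: 0.385
```

send_rows(moves=[[[0, 0, 0, 0, 0, 0.9, -1], [0, 0, 0, 0, 0, 0.3, -1], [0, 0, 0, 0, 0, 0.1, -1], [0, 0, 0, 0, 0, 0, -1], [0, 0, 0, 0, 0, 0, -1]]])

```text
time_s: 47.95
position: [0.6205, -0.1015, 0.0401]
tcp_rot: [[-0.996, -0.085, 0.002], [-0.085, 0.996, -0.001], [-0.002, -0.001, -1.0]]
force: [0.5, -0.3, -3.2]
opening: 0.381
```

```bash
python3 -c "
from h import *
st();rel(1)"
```

```text
{'time_s': 47.95, 'position': [0.62, -0.101, 0.04], 'force': [0.485, -0.34, -3.223], 'opening': 0.381} yaw 94.9
TCP rel nest1 mm x -30.3 y -0.8 z 40.1 force along x 0.5
```

send_rows(moves=[[[0, 0, 0, 0, 0, 0.15, -1], [0, 0, 0, 0, 0, 0, -1], [0, 0, 0, 0, 0, 0, -1], [0, 0, 0, 0, 0, 0, 0.2], [0, 0, 0, 0, 0, 0, 0.2]]])

```text
time_s: 48.45
position: [0.6198, -0.1012, 0.0377]
tcp_rot: [[-0.996, -0.085, 0.0], [-0.085, 0.996, -0.0], [-0.0, -0.0, -1.0]]
force: [-1.1, -0.7, -1.1]
opening: 0.49
```

send_rows(moves=[[[0, 0, 0, 0, 0, 0, 0.2], [0, 0, 0, 0, 0, 0, 0.2], [0, 0, 0, 0, 0, -2, 0.2], [0, 0, 0, 0, 0, -4, 0.2], [0, 0, 0, 3, 0, 0, -1]]])

```text
time_s: 48.95
position: [0.5972, -0.1057, 0.1025]
tcp_rot: [[-0.996, -0.086, 0.016], [-0.086, 0.996, -0.006], [-0.015, -0.007, -1.0]]
force: [1.0, -0.5, 0.5]
opening: 0.562
```

send_rows(moves=[[[0, 0, 0, 3, 0, 0, -1], [0, 0, 0, 0, 0, 0, -1], [0, 0, 0, 0, 0, 0, -1], [0, 0, 0, 0, 0, 2, -1], [0, 0, 0, 0, 0, 2, -1]]])

```text
time_s: 49.45
position: [0.5624, -0.1069, 0.0578]
tcp_rot: [[-0.996, -0.085, 0.004], [-0.085, 0.996, -0.002], [-0.004, -0.002, -1.0]]
force: [-1.0, -0.7, -0.2]
opening: 0.138
```

send_rows(moves=[[[0, 0, 0, 0, 0, 2, -1], [0, 0, 0, 0, 0, 1.5, -1], [0, 0, 0, 0, 0, 0, -1], [0, 0, 0, 0, 0, 0, -1], [0, 0, 0, 0, 0, 0, -1]]])

```text
time_s: 49.95
position: [0.5608, -0.1065, 0.0233]
tcp_rot: [[-0.996, -0.085, 0.002], [-0.085, 0.996, -0.001], [-0.002, -0.001, -1.0]]
force: [0.1, -0.0, -0.3]
opening: 0.006
```

```bash
python3 -c "
from h import *
st();rel(1)
capture('scene');print([(round(r['p'],2),np.round(r['location'],3).tolist()) for r in spot_in('scene','flange1')][:7])"
```

```text
{'time_s': 49.95, 'position': [0.561, -0.106, 0.023], 'force': [0.137, -0.032, -0.286], 'opening': 0.006} yaw 94.9
TCP rel nest1 mm x -90.2 y -0.9 z 23.3 force along x 0.1
[(0.92, [0.641, 0.103, 0.033]), (0.81, [0.634, 0.202, 0.025]), (0.8, [0.648, 0.003, 0.033]), (0.8, [0.336, 0.148, 0.015]), (0.69, [0.192, 0.341, 0.015])]
```

send_rows(moves=[[[0, 0, 0, -1, 0.05, 0, -1], [0, 0, 0, -1, 0, 0, -1], [0, 0, 0, -1, 0, 0, -1], [0, 0, 0, -0.7, 0, 0, -1], [0, 0, 0, -0.2, 0, 0, -1]]])

```text
time_s: 50.55
position: [0.5998, -0.1024, 0.0226]
tcp_rot: [[-0.996, -0.085, 0.001], [-0.085, 0.996, -0.0], [-0.001, -0.0, -1.0]]
force: [-2.5, -0.2, 2.2]
opening: 0.005
```

send_rows(moves=[[[0, 0, 0, -0.2, 0, 0, -1], [0, 0, 0, -0.2, 0, 0, -1], [0, 0, 0, -0.1, 0, 0, -1], [0, 0, 0, 0, 0, 0, -1], [0, 0, 0, 0, 0, 0, -1]]])

```text
time_s: 51.05
position: [0.6037, -0.102, 0.0225]
tcp_rot: [[-0.996, -0.084, 0.0], [-0.084, 0.996, 0.0], [-0.0, 0.0, -1.0]]
force: [-1.8, -0.3, 0.2]
opening: 0.006
```

send_rows(moves=[[[0, 0, 0, -0.1, 0, 0, -1], [0, 0, 0, -0.1, 0, 0, -1], [0, 0, 0, -0.1, 0, 0, -1], [0, 0, 0, 0, 0, 0, -1], [0, 0, 0, 0, 0, 0, -1]]])

```text
time_s: 51.55
position: [0.6071, -0.1018, 0.0225]
tcp_rot: [[-0.996, -0.085, 0.001], [-0.085, 0.996, -0.0], [-0.001, -0.0, -1.0]]
force: [-1.3, -0.2, -0.5]
opening: 0.006
```

send_rows(moves=[[[0, 0, 0, -0.1, 0, 0, -1], [0, 0, 0, -0.1, 0, 0, -1], [0, 0, 0, 0, 0, 0, -1], [0, 0, 0, 0, 0, 0, -1], [0, 0, 0, 0, 0, 0, -1]]])

```text
time_s: 52.05
position: [0.6081, -0.1016, 0.0225]
tcp_rot: [[-0.996, -0.085, -0.001], [-0.085, 0.996, 0.0], [0.001, 0.0, -1.0]]
force: [-3.1, -0.5, 1.1]
opening: 0.003
```

```bash
python3 -c "
from h import *
st();rel(1)"
```

```text
{'time_s': 52.05, 'position': [0.608, -0.102, 0.022], 'force': [-3.116, -0.468, 1.129], 'opening': 0.003} yaw 94.9
TCP rel nest1 mm x -42.7 y 0.1 z 22.5 force along x -3.1
```

send_rows(moves=[[[0, 0, 0, -0.1, 0, 0, -1], [0, 0, 0, -0.1, 0, 0, -1], [0, 0, 0, 0, 0, 0, -1], [0, 0, 0, 0, 0, 0, -1], [0, 0, 0, 0, 0, 0, -1]]])

```text
time_s: 52.55
position: [0.6083, -0.1015, 0.0224]
tcp_rot: [[-0.996, -0.085, -0.005], [-0.085, 0.996, 0.0], [0.005, 0.001, -1.0]]
force: [-7.2, -1.8, 3.1]
opening: 0.002
```

send_rows(moves=[[[0, 0, 0, 2, 0, 0, -1], [0, 0, 0, 2, 0, -1, -1], [0, 0, 0, 0, 0, -4, -1], [0, 0, 0, 0, 0, -4, -1], [0, 0, 0, 0, 0, -4, -1]]])

```text
time_s: 53.05
position: [0.5724, -0.105, 0.1543]
tcp_rot: [[-0.996, -0.084, 0.004], [-0.084, 0.996, -0.0], [-0.004, -0.001, -1.0]]
force: [0.1, -0.5, -0.9]
opening: 0.0
```

send_rows(moves=[[[0, 0, 0, 0, 0, -4, -1], [0, 0, 0, 0, 0, -4, -1], [0, 0, 0, 0, 0, -4, -1], [0, 0, 8.5, 0, 0, 0, -1], [0, 0, 8.5, 0, 0, 0, -1]]])

```text
time_s: 53.55
position: [0.5735, -0.1052, 0.2755]
tcp_rot: [[-0.976, 0.216, 0.009], [0.216, 0.976, -0.002], [-0.009, -0.0, -1.0]]
force: [0.1, -0.1, -0.1]
opening: 0.003
```

send_rows(moves=[[[0, 0, 8.5, 0, 0, 0, -1], [0, 0, 8.5, 0, 0, 0, -1], [0, 0, 8.5, 0, 0, 0, -1], [0, 0, 8.5, 0, 0, 0, -1], [0, 0, 8.5, 0, 0, 0, -1]]])

```text
time_s: 54.05
position: [0.5725, -0.1048, 0.2733]
tcp_rot: [[-0.574, 0.819, 0.005], [0.819, 0.574, -0.001], [-0.003, 0.003, -1.0]]
force: [1.1, 0.4, 0.2]
opening: 0.008
```

send_rows(moves=[[[0, 0, 8.5, 0, 0, 0, -1], [0, 0, 8.5, 0, 0, 0, -1], [0, 0, 8.5, 0, 0, 0, -1], [0, 0, 5, 0, 0, 0, -1], [0, 0, 0, 0, 0, 0, -1]]])

```text
time_s: 54.55
position: [0.5722, -0.1048, 0.2732]
tcp_rot: [[-0.085, 0.996, 0.004], [0.996, 0.085, -0.001], [-0.001, 0.004, -1.0]]
force: [0.5, -0.5, 0.6]
opening: 0.006
```

```bash
python3 -c "
from h import *
st();t=nest(1)-FX*.018-FY*.14;print(t);plan([(*t,.25)],yaw=4.7,g=-1)"
```

```text
{'time_s': 54.55, 'position': [0.572, -0.105, 0.273], 'force': [0.531, -0.512, 0.645], 'opening': 0.006} yaw 4.9
[ 0.6441687 -0.2392292]
turn 1 x [0,0,0.2,0,0,0,-1]  (j6 now -26)
to [ 0.644 -0.239  0.25 ]: 4 x [0, 0, 0, -3.5, 1.52, 0.58, -1]
```

```bash
python3 -c "
from h import *
w=capture('wrist');cv2.imwrite('pics/w10.png',cv2.resize(w,(800,600),interpolation=cv2.INTER_CUBIC))
for i in (1,2,3,4):
  print(i,[proj('wrist',[*nest(i),z]).round(0) for z in (.061,)]);
print([(r['p'],r['location']) for r in spot_in('wrist','press_pad')])"
```

```text
1 [array([327., 161.])]
2 [array([333.,  75.])]
3 [array([339., -24.])]
4 [array([ 347., -142.])]
[(0.61, [0.6998, -0.0316, 0.0471])]
```

View pics/w10.png

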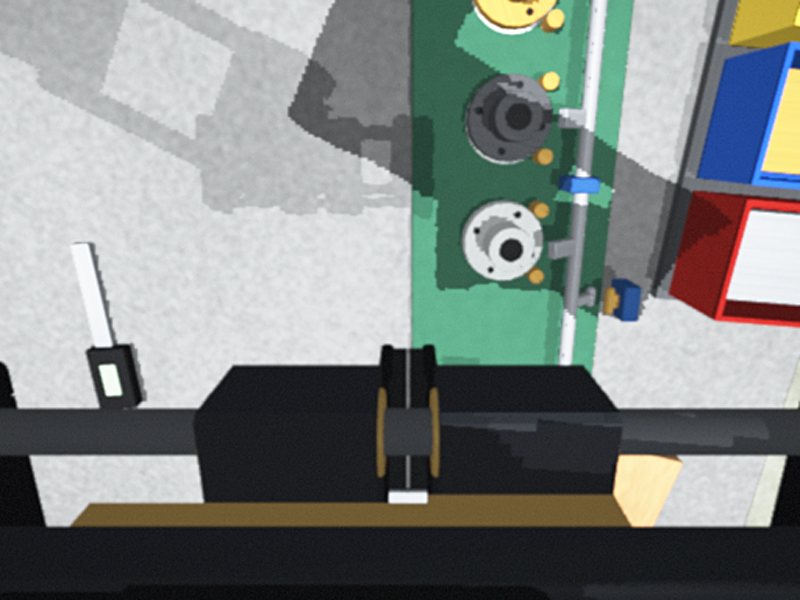

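Aluminium (510,245) and steel (512,118) sit against their posts, and the aluminium bore matches my predicted home position of (511,252). Next I press the lever.

send_rows(moves=[[[0, 0, 0, -3.5, 1.5, 0, -1], [0, 0, 0, -3.5, 1.5, 0, -1], [0, 0, 0, -3.5, 1.5, 0, -1], [0, 0, 0, -3.5, 1.5, 0, -1], [0, 0, 0, 0, 0, 0, -1]]])

```text
time_s: 55.15
position: [0.6447, -0.2445, 0.2721]
tcp_rot: [[-0.082, 0.997, 0.004], [0.997, 0.082, -0.003], [-0.004, 0.003, -1.0]]
force: [-1.1, 1.2, -0.1]
opening: 0.003
```

send_rows(moves=[[[0, 0, 0, 0, 0, 4, -1], [0, 0, 0, 0, 0, 4, -1], [0, 0, 0, 0, 0, 4, -1], [0, 0, 0, 0, 0, 2, -1], [0, 0, 0, 0, 0, 0, -1]]])

```text
time_s: 55.65
position: [0.6399, -0.2372, 0.1285]
tcp_rot: [[-0.086, 0.996, -0.007], [0.996, 0.086, 0.004], [0.005, -0.007, -1.0]]
force: [-0.1, 0.4, 0.4]
opening: 0.007
```

send_rows(moves=[[[0, 0, 0, 0, 0, 1, -1], [0, 0, 0, 0, 0, 1, -1], [0, 0, 0, 0, 0, 0.5, -1], [0, 0, 0, 0, 0, 0, -1], [0, 0, 0, 0, 0, 0, -1]]])

```text
time_s: 56.15
position: [0.6414, -0.2399, 0.1091]
tcp_rot: [[-0.085, 0.996, -0.002], [0.996, 0.085, -0.001], [-0.001, -0.002, -1.0]]
force: [-4.6, -2.1, 5.4]
opening: 0.0
```

```bash
python3 -c "
from h import *
st();rel(1);cv2.imwrite('pics/s11.png',cv2.resize(capture('scene')[130:260,100:300],None,fx=3,fy=3,interpolation=cv2.INTER_CUBIC))"
```

```text
{'time_s': 56.15, 'position': [0.641, -0.24, 0.109], 'force': [-4.583, -2.076, 5.394], 'opening': 0.0} yaw 4.9
TCP rel nest1 mm x -20.8 y -140.4 z 109.1 force along x -4.7
```

View pics/s11.png

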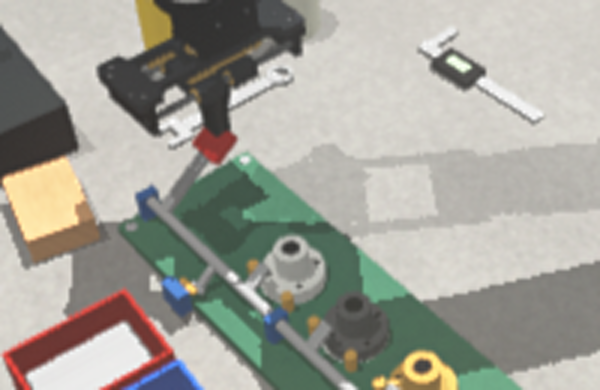

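The fingertips rest on the red pad (215,140), with 5 N contact. Pressing down.

send_rows(moves=[[[0, 0, 0, 0, -0.1, 1, -1], [0, 0, 0, 0, -0.1, 1, -1], [0, 0, 0, 0, -0.1, 1, -1], [0, 0, 0, 0, -0.1, 1, -1], [0, 0, 0, 0, 0, 0, -1]]])

```text
time_s: 56.7
position: [0.6387, -0.2402, 0.0686]
tcp_rot: [[-0.085, 0.996, 0.001], [0.996, 0.085, -0.001], [-0.001, 0.001, -1.0]]
force: [-1.4, -0.6, 4.1]
opening: 0.004
```

send_rows(moves=[[[0, 0, 0, 0, -0.1, 1, -1], [0, 0, 0, 0, 0, 0.5, -1], [0, 0, 0, 0, 0, 0.5, -1], [0, 0, 0, 0, 0, 0, -1], [0, 0, 0, 0, 0, 0, -1]]])

```text
time_s: 57.2
position: [0.6381, -0.2399, 0.0476]
tcp_rot: [[-0.085, 0.996, 0.001], [0.996, 0.085, -0.0], [-0.001, 0.001, -1.0]]
force: [-0.2, -0.7, 1.0]
opening: 0.004
```

send_rows(moves=[[[0, 0, 0, 0, 0, 0.3, -1], [0, 0, 0, 0, 0, 0.2, -1], [0, 0, 0, 0, 0, 0, -1], [0, 0, 0, 0, 0, 0, -1], [0, 0, 0, 0, 0, 0, -1]]])

```text
time_s: 57.7
position: [0.638, -0.2398, 0.043]
tcp_rot: [[-0.085, 0.996, 0.001], [0.996, 0.085, -0.001], [-0.001, 0.001, -1.0]]
force: [-0.3, -0.1, 5.2]
opening: 0.009
```

```bash
python3 -c "
from h import *
st();rel(1)"
```

```text
{'time_s': 57.7, 'position': [0.638, -0.24, 0.043], 'force': [-0.282, -0.107, 5.187], 'opening': 0.009} yaw 4.9
TCP rel nest1 mm x -24.2 y -140.1 z 43.0 force along x -0.3
```

send_rows(moves=[[[0, 0, 0, 0, 0, 0.2, -1], [0, 0, 0, 0, 0, 0.1, -1], [0, 0, 0, 0, 0, 0, -1], [0, 0, 0, 0, 0, 0, -1], [0, 0, 0, 0, 0, 0, -1]]])

```text
time_s: 58.2
position: [0.638, -0.2399, 0.0414]
tcp_rot: [[-0.085, 0.996, 0.001], [0.996, 0.085, -0.001], [-0.001, 0.001, -1.0]]
force: [-2.4, -0.4, 11.3]
opening: 0.007
```

send_rows(moves=[[[0, 0, 0, 0, 0, -0.5, -1], [0, 0, 0, 0, 0, -1, -1], [0, 0, 0, 0, 0, -2, -1], [0, 0, 0, 0, 0, -4, -1], [0, 0, 0, 0, 0, -4, -1]]])

```text
time_s: 58.7
position: [0.636, -0.2384, 0.1538]
tcp_rot: [[-0.085, 0.996, -0.004], [0.996, 0.085, 0.003], [0.003, -0.004, -1.0]]
force: [1.4, -0.0, -0.1]
opening: 0.006
```

send_rows(moves=[[[0, 0, 0, 0, 0, -4, -1], [0, 0, 0, -2, -4, -2, -1], [0, 0, 0, -2, -4, 0, -1], [0, 0, 0, -2, -4, 0, -1], [0, 0, 0, -2, -4, 0, -1]]])

```text
time_s: 59.2
position: [0.483, -0.3325, 0.2143]
tcp_rot: [[-0.085, 0.996, -0.001], [0.996, 0.085, 0.001], [0.002, -0.001, -1.0]]
force: [0.9, -0.2, 0.3]
opening: 0.006
```

```bash
python3 -c "
from h import *
st();s=capture('scene');cv2.imwrite('pics/s12.png',cv2.resize(s[120:320,90:350],(780,600),interpolation=cv2.INTER_CUBIC))
print([(round(r['p'],2),np.round(r['location'],3).tolist()) for r in spot_in('scene','flange1')][:7]);print([(round(r['p'],2),np.round(r['location'],3).tolist()) for r in spot_in('scene','press_pad')][:3], [(round(r['p'],2),np.round(r['location'],3).tolist()) for r in spot_in('scene','brush')][:2])
capture('top');print([(round(r['p'],2),np.round(r['location'],3).tolist()) for r in spot_in('top','press_pad')][:3])"
```

```text
{'time_s': 59.2, 'position': [0.483, -0.332, 0.214], 'force': [0.95, -0.229, 0.314], 'opening': 0.006} yaw 4.9
[(0.95, [0.638, 0.103, 0.034]), (0.61, [0.656, -0.09, 0.03]), (0.61, [0.648, 0.006, 0.031]), (0.59, [0.634, 0.2, 0.025]), (0.59, [0.335, 0.148, 0.01])]
[(0.96, [0.69, -0.041, 0.042])] [(0.7, [0.453, 0.398, 0.021]), (0.66, [0.722, 0.331, 0.022])]
[(0.76, [0.689, -0.092, 0.046])]
```

View pics/s12.png

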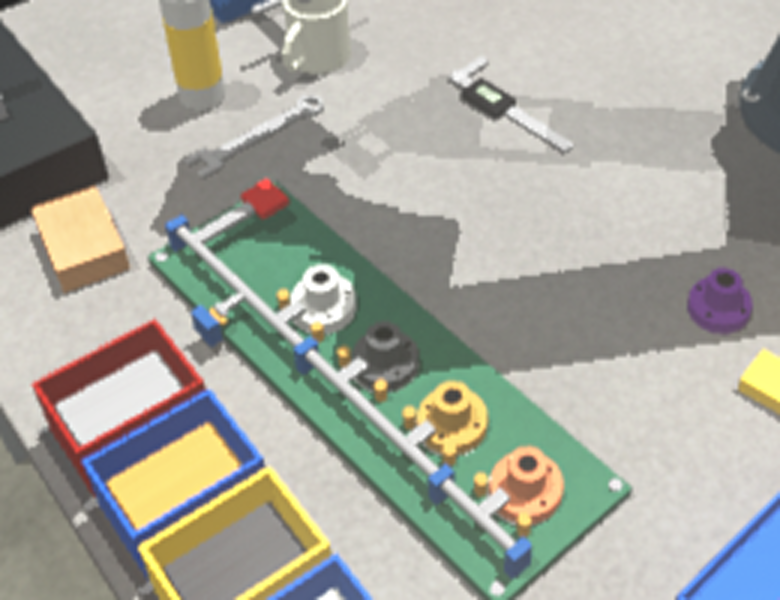

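The lever is latched level, with the fingers lowered over all four flanges. One close check of the seating comes before handing in.

send_rows(moves=[[[0, 0, 0, 2, 1.2, -3, -1], [0, 0, 0, 4, 1.2, -2, -1], [0, 0, 0, 4, 1.2, -2, -1], [0, 0, 0, 4, 1.2, -2, -1], [0, 0, 0, 4, 1.2, -1, -1]]])

```text
time_s: 60.0
position: [0.5311, -0.1457, 0.3163]
tcp_rot: [[-0.087, 0.996, 0.003], [0.996, 0.087, -0.001], [-0.001, 0.003, -1.0]]
force: [1.2, 0.0, -0.7]
opening: 0.006
```

send_rows(moves=[[[0, 0, 0, 4, 1.2, 0, -1], [0, 0, 0, 4, 1.2, 0, -1], [0, 0, 0, 2, 1.2, 0, -1], [0, 0, 0, 0, 0, 0, -1], [0, 0, 0, 0, 0, 0, -1]]])

```text
time_s: 60.5
position: [0.557, -0.0444, 0.3143]
tcp_rot: [[-0.088, 0.996, -0.001], [0.996, 0.088, -0.0], [-0.0, -0.001, -1.0]]
force: [0.2, 0.1, 0.5]
opening: 0.006
```

```bash
python3 -c "
from h import *
st();w=capture('wrist')
cv2.imwrite('pics/w13.png',cv2.resize(w[0:235,180:440],(663,599),interpolation=cv2.INTER_CUBIC))
m=camera_model('wrist');K=np.array(m['camera_matrix']);P=np.array(m['pose'])
def pr(p):
    c=P[:3,:3].T@(np.array(p)-P[:3,3])*[1,-1,-1];q=K@c;return q[:2]/q[2]
for i in (1,2,3,4): print(i,'expected bore in crop',((pr([*nest(i),.061])-[180,0])*2.55).round(0))"
```

```text
{'time_s': 60.5, 'position': [0.557, -0.044, 0.314], 'force': [0.155, 0.116, 0.525], 'opening': 0.006} yaw 5.1
1 expected bore in crop [374. 507.]
2 expected bore in crop [386. 325.]
3 expected bore in crop [400. 118.]
4 expected bore in crop [ 416. -121.]
```

View pics/w13.png

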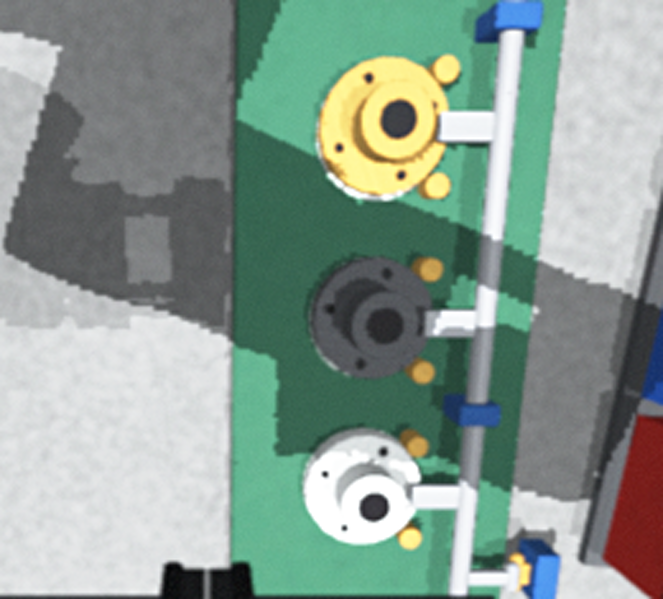

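The three visible bores, at (398,118), (385,325) and (374,507), match the predicted home positions within about 1 mm. All three discs touch both posts, and the clamp fingers are over their rims.

```bash
python3 -c "
from h import *
print(bot.hand_in());st()"
```

```text
the job is handed in; nothing more can be done
None
the job is handed in; nothing more can be done
```

The job is done and handed in, at about 60 s of the 210 s allowed. The brush went into the tray first. Copper, brass, steel and aluminium then went into nests 4, 3, 2 and 1 and were pushed home, and the lever was pressed until it latched.

**Last checks**
- **Flanges:** each one stopped dead at about 7 N when pushed against its posts. A close view of brass, steel and aluminium showed them within about 1 mm of home. Copper was outside that view, so its seating rests on its push stop and the overview picture.
- **Lever:** after I lifted off, the overview picture showed it level and still down, with the clamp fingers lowered over the flanges. The trained network's location for the press pad disagreed: it pointed to the middle of the shaft. I relied on the picture and the pressing force instead.
- **Brush:** it was still detected in the tray after the lever was pressed.

**Problems along the way**
- The first grip on copper missed because I lifted before the fingers had closed. The flange had not moved, and the second try held.
- Steel had been knocked about 4 cm aside during the run, so I found it again before gripping it.
- Copper dropped about 4 mm onto the plate when released.

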